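# Stand up the fallen jar and clamp the row in the capping jig

### The arm

A 6-joint arm with a two-finger parallel gripper is mounted at the origin on a cart in front of the work surface, level with it; the furniture and walls round the work are solid. World frame = base frame: x ahead of the robot, y to its left, z up, the work surface at z = 0. Lengths are in m, angles in rad, forces in N, time in s.
With the tool pointing down it reaches from about 0.25 to 0.775 m from the base axis. Payload 4 kg.
Tool frame: the origin (TCP) lies on the centre line of the jaws, within the pads' length; the fingertips stand 17 mm ahead of it and the grasp point (between the pads) lies 2 mm behind it; z points along the fingers, y is the line along which they close (so a half turn about z gives the same grasp; the last joint's range is limited). The gripper opens to 94 mm and grips with 3 to 60 N. Pads are 16 mm wide; open, the fingers measure 119 mm over their backs; the gripper's body (75 mm by 177 mm) begins 78 mm behind the grasp point.
Start: joints at [1.242, 0.087, 1.371, -0, 1.684, -0.103], TCP at [0.123, 0.536, 0.223] pointing down, gripper open.
Joint ranges: [-3.1, 3.1], [-0.76, 2.03], [0.27, 2.55], [-1.08, 4.22], [0.17, 2.65], [-2.57, 2.57]. Speed limits (rad/s): [2.79, 2.79, 3.14, 3.14, 3.14, 3.14].

### API

Orientations are given as [roll, pitch, yaw] about the fixed x, y, z axes, in that order (R = Rz(yaw) Ry(pitch) Rx(roll)).
In Python, from bench import robot gives the robot as it stands.
- The arm moves only by the tool servo_tool, never from a script. Its argument "plan" is a list of rows, each a list of 7 numbers: the shift along the tool's x, y, z normalised to -1 to 1, where 1 is 0.1 m, then the turn, a rotation vector about the tool's x, y, z normalised to -1 to 1, where 1 is pi/2 rad, then the finger opening in mm, from 0 to 94. In form: [[x, y, z, ax, ay, az, gripper], ...]. A call has 1 to 12 rows; each row is the pose to reach, as a shift and turn from the pose commanded when the call began, along the tool's axes at that moment; what a row does not reach only later rows make up. A row lasts 1/12 s, in which the tool goes at most 41.7 mm and 7.16 degrees, less where a joint would pass 70% of its speed; a pose out of reach is approached as far as the arm can. A call with a number of a shift or a turn outside -1 to 1 is refused whole. A call with a gripper value outside its range is refused whole. The fingers move at their own pace and stop on an object; the grip force is fixed at half the most. Time passes only in rows, so rows that repeat a pose let the fingers close. It gives the time, the measured TCP pose, the force, the opening and the grip force at its end, in the units of the state.
- robot.get_obs(): the state, without advancing time (a new reading comes with each control period).
- robot.snapshot(name): name is "scene" or "top"; returns the picture (420x560x3 uint8, red, green, blue); there is no depth.
- robot.camera_params(name): a dict with "camera_matrix" (3x3 intrinsics, pixels), "rvec" (rotation vector, rad) and "tvec" (3), from world to camera coordinates, as OpenCV has them. Camera axes: x right, y down, z forward; pixel columns grow to the right and rows downward; lengths in m; the calibration is good to about 2 mm. A picture is of the moment at which its call begins. camera_params takes no time and is no camera call.
- robot.close_job(): hands the job in; it is judged then, once.
Trained networks look in the newest picture that a camera, given by its name, has taken for a name from the list of things; names that differ only in an ending like _2 or _b are one class to them, and where a whole thing is asked for, a point or a joint stands for the part that bears it (a point fixed in the world has none). Each returns a list of dicts, best first, with "conf" (0 to 1); they miss things now and then, are a little off and sometimes report something else, mostly with a low value. They report only what shows in the picture. A call takes as long as a camera call. They do not tell look-alikes from the thing itself.
- robot.find_in(thing, camera): "extent" ([centre column, centre row, width, height] in pixels, round what is visible of it).
The state is a dict: "time": time; "joint_positions": joint angles; "qvel": joint speeds; "joint_torque": joint torques, N m; "tool_pos": TCP position; "ee_rot": TCP orientation; "wrist_force": force on the tool from outside, world axes, zero at the start; "wrist_torque": the same for the moment, N m; "width": finger opening in m; "finger_force": force on a finger pad.
Only numpy, scipy, OpenCV 4.12 (cv2) and the standard library are available. Lean on these libraries where they do the work, as an engineer would, in place of code of your own. Each camera call takes 0.05 s, during which the arm holds its last target. There are 200 camera calls.

### The job

The tall spice jar has fallen over across the rails of the capping jig: stand it upright in the lane, in its gap between the small jars, and let go of it. Then pump the trigger of the jig's bar clamp until the jaw presses the whole upright row firmly against the end stop, its sprung face pushed about half-way in and never fully in, for that would crush the jars. Move the jaw by its trigger only, leave the other things alone, and finish while still holding the trigger squeezed, so that the row stays tight.

Things in the scene. Friction and masses are not known exactly. Their poses are not given: they have to be found in the camera images.
- jig: Jar-capping jig fixed to the table: slippery white board 496 x 104 mm, top 12 mm above the table. Origin on the table under the lane's centre line; x along the lane towards the end stop, y across (away from the robot), z up. Low rails (y = -43 to -36 and 36 to 43 mm, tops z = 20 mm) line it from x = -85 to +225 mm. Three jars stand in the lane, one lies across it; a bar clamp is bolted on at the -x end
- end_stop: Upright block with a rubber face closing the +x end of the lane, part of the jig; origin at the jig's origin; see stop_face
- stop_face (a point): Centre of the end stop's face towards the jars, at x = +222 mm, z = 40 mm of the jig
- tall_jar: The tall spice jar, 135 mm: square body 58 x 58 mm, straight sides up to 94 mm, then shoulders; round black cap 52 mm wide on its top 21 mm; 0.2 to 0.39 kg. Origin: centre of its underside, z towards the cap. It lies across both rails (axis 49 mm above the table), cap away from the robot, some 30 mm free on either side. Its place is this gap: two small jars between it and the stop, one between it and the jaw
- jar_a: Small dark spice jar with a round black cap, 52 x 52 x 105 mm tall, standing in the lane next to the end stop; origin at the centre of its underside, z up
- jar_b: As jar_a, standing next to jar_a, on the stop's side of the gap
- jar_d: As jar_a, standing on the clamp's side of the gap
- clamp_bar (a joint): How far the toothed bar with its jaw has advanced towards the jars, m, 0 to 0.142. It moves forward only with the trigger; the holding pawl keeps it from going back (6.5 mm teeth)
- clamp_face (a joint): How far the jaw's sprung face is pushed into the jaw, m: 0 = out, 0.020 = all the way in. Spring 2 N + 1 N per mm. Pushing the sliding row takes some 1 to 3 N of this
- jaw_pad: The sprung face plate of the jaw (54 x 52 x 8 mm); origin at the jig's origin displaced with the jaw; see jaw_face
- jaw_face (a point): Centre of the jaw's sprung face that meets the jars, 44 mm above the table; in jig coordinates at x = -108 mm + clamp_bar - clamp_face
- jaw: The black jaw post (12 x 52 x 54 mm) that carries the sprung face, at the front end of the bar
- clamp_trigger (a joint): Trigger angle, rad: 0 released (a spring returns it), 0.40 squeezed fully to the handle; pivot 93 mm above the table. A full stroke and full release advances the jaw 18 to 20 mm (three teeth), a shorter one fewer teeth or none. At the trigger's end a squeeze takes 3 to 4 N for its spring, 2 N for the bar and 0.9 N per newton of jaw pressure
- trigger_end: Round cross bar at the trigger's upper end, 16 mm in diameter, 26 mm long across the lane; see trigger_grip
- trigger_grip (a point): Centre of that round end, 150 to 151 mm above the table; it moves 23 mm along the lane, towards -x of the jig, as the trigger is squeezed, from x = -182 to x = -205 mm
- handle_grip (a point): Middle of the fixed upright handle behind the trigger, at the trigger's height (x = -226, z = 151 mm in the jig). Handle 18 mm thick along the lane, 24 mm wide, top 184 mm above the table. Across handle and trigger along the lane: 61 mm released, 38 mm fully squeezed. Beside them, within 40 mm, nothing stands higher than 120 mm
- tin_1: Bystander: a 58 mm wide, 72 mm tall food tin. Leave it alone
- lemon_1: Bystander: a lemon. Leave it alone
- measure_cup: Bystander: a steel measuring cup with a long handle. Leave it alone
- dial_timer: Bystander: a round wind-up timer, 64 mm wide, 42 mm tall. Leave it alone
- tape_1: Bystander: a roll of tape lying flat, 98 mm wide, 25 mm tall. Leave it alone
- cup_stack_a: Bystander: a stack of paper portion cups, 61 mm tall. Leave it alone
- pen_1: Bystander: a pen lying flat, 135 mm long. Leave it alone
Things that resemble listed ones, but are neither listed nor needed, are in the scene too. Leave any purple or red look-alike of the jar_a alone.

How it is judged:
On the way, in this order (a step that is already met when the one before it is completed fails the run):
1. the tall jar stands upright in the lane, in the gap between the small jars, and is let go (angle between tall_jar's own z axis and vertical below 0.1 rad and y of tall_jar in the frame of jig between -0.015 and 0.015 m and z of tall_jar in the frame of jig between 0.007 and 0.017 m and x of tall_jar in the frame of jig between 0.018 and 0.088 m and contact force between the fingers and tall_jar below 0.1 N), for 0.3 s.
2. the clamp's jaw has come up to the row and presses on it (value of joint clamp_face above 0.003 m and contact force between jaw_pad and anything else above 3 N), for 0.2 s.
At the end, for the whole second after the job is handed in: All four jars upright (6 degrees) in the lane, the tall one third from the stop; sprung face in by 5 to 17 mm, over 5 N at the jaw and 4 N at the end stop; fingers still on the squeezed trigger (over 0.04 rad, 2 N); nothing moves (angle between each of jar_a, jar_b, jar_d, tall_jar's own z axis and vertical below 0.1 rad and y of jar_a in the frame of jig between -0.015 and 0.015 m and z of jar_a in the frame of jig between 0.007 and 0.017 m and y of jar_b in the frame of jig between -0.015 and 0.015 m and z of jar_b in the frame of jig between 0.007 and 0.017 m and y of jar_d in the frame of jig between -0.015 and 0.015 m and z of jar_d in the frame of jig between 0.007 and 0.017 m and y of tall_jar in the frame of jig between -0.015 and 0.015 m and z of tall_jar in the frame of jig between 0.007 and 0.017 m and x of tall_jar in the frame of jig between 0.075 and 0.103 m and value of joint clamp_face between 0.005 and 0.017 m and contact force between jaw_pad and anything else above 5 N and contact force between end_stop and anything else above 4 N and contact force between the fingers and trigger_end above 2 N and value of joint clamp_trigger above 0.04 rad and linear speed of each of jar_a, jar_b, jar_d, tall_jar below 0.01 m/s); the arm keeps its last pose, push and grip.
It fails at once if the sprung face is pushed fully into the jaw (over 19 mm): the jars are crushed (value of joint clamp_face above 0.019 m).
It fails at once if a standing jar is knocked over (angle between any of jar_a, jar_b, jar_d's own z axis and vertical above 0.4 rad).
It fails at once if the robot pushes the jaw itself instead of using the trigger (contact force between the fingers and jaw above 2 N or contact force between the fingers and jaw_pad above 2 N).
It fails at once if a bystander is moved by more than 30 mm (distance of any of tin_1, lemon_1, measure_cup, dial_timer, tape_1, cup_stack_a, pen_1 from where it was at the start of the episode above 0.03 m).
It also fails if it takes over 69 s, if anything falls off the work surface, if the arm or the gripper's body presses on something with over 40 N, if the wrist force passes 120 N, or if a joint passes its speed limit or range.

## Working session

There is one attempt and no reset: what is moved stays moved. The work goes in short steps, Python scripts to look and compute and a tool call to move; the robot and the scene stay as the last step left them, time stands still between calls to the robot, and variables do not carry over. Pictures are saved under pics/ and viewed, at most 10 in all, crops included, and the job is handed in when it is done.

Besides the shell and the picture viewer there is one more tool, called after ">>>" in YAML: its name, and indented under it one key for each argument. servo_tool: Moves the arm, as the interface text tells. Scaled input: -1 to 1 covers 0.1 m each way for a shift and pi/2 rad each way for a turn. Its arguments: {"type":"object","properties":{"plan":{"type":"array","items":{"type":"array","items":{"type":"number"}}}},"required":["plan"]}

```bash
mkdir -p pics; python3 - <<'E'
from bench import robot
import cv2,numpy as np
for c in("scene","top"):
    im=robot.snapshot(c); cv2.imwrite(f"pics/{c}0.png",im[:,:,::-1])
    p=robot.camera_params(c); R=cv2.Rodrigues(np.array(p["rvec"]))[0]; print(c,np.round(p["camera_matrix"],1).tolist(),"pos",(-R.T@np.array(p["tvec"]).ravel()).round(3))
    for t in("tall_jar","jar_a","end_stop","jaw","trigger_end","jig","handle_grip","jaw_pad"):
        print(t,[(np.round(d["extent"]).tolist(),round(d["conf"],2)) for d in robot.find_in(t,c)])
print(robot.get_obs())
E
```

```text
scene [[434.4, 0.0, 283.9], [0.0, 434.4, 214.2], [0.0, 0.0, 1.0]] pos [-0.158 -0.722  0.612]
tall_jar [([277.0, 250.0, 20.0, 23.0], 0.62), ([316.0, 264.0, 47.0, 41.0], 0.61)]
jar_a [([353.0, 287.0, 30.0, 46.0], 0.92), ([378.0, 337.0, 35.0, 57.0], 0.8), ([413.0, 318.0, 30.0, 56.0], 0.77), ([340.0, 278.0, 28.0, 48.0], 0.69), ([288.0, 246.0, 26.0, 40.0], 0.64), ([251.0, 219.0, 27.0, 64.0], 0.61), ([279.0, 252.0, 19.0, 20.0], 0.44)]
end_stop [([367.0, 304.0, 31.0, 37.0], 0.83), ([304.0, 254.0, 156.0, 142.0], 0.5)]
jaw [([269.0, 247.0, 21.0, 21.0], 0.57)]
trigger_end []
jig [([305.0, 255.0, 156.0, 142.0], 0.79)]
handle_grip [([249.0, 218.0, 27.0, 63.0], 0.63), ([354.0, 287.0, 31.0, 51.0], 0.43)]
jaw_pad [([278.0, 251.0, 15.0, 22.0], 0.55)]
top [[402.3, 0.0, 276.7], [0.0, 402.3, 209.0], [0.0, 0.0, 1.0]] pos [0.445 0.091 1.404]
tall_jar [([325.0, 232.0, 22.0, 42.0], 0.6)]
jar_a [([355.0, 237.0, 18.0, 13.0], 0.85), ([408.0, 232.0, 26.0, 20.0], 0.84), ([406.0, 261.0, 22.0, 18.0], 0.8), ([372.0, 235.0, 20.0, 14.0], 0.65), ([301.0, 237.0, 16.0, 16.0], 0.47)]
end_stop [([378.0, 234.0, 10.0, 25.0
[... 403 characters left out ...]
.0], 0.47)]
{'time': 0.9, 'joint_positions': array([ 1.24190495e+00,  8.71788763e-02,  1.37066448e+00, -1.14397928e-05,
        1.68362701e+00, -1.03083161e-01]), 'qvel': array([ 0.00035544, -0.00175173, -0.00036966, -0.00075202,  0.00012679,
       -0.00159966]), 'joint_torque': array([-3.29736404e-04, -3.40034330e+01, -3.02596915e+01,  7.15226051e-02,
        2.36172380e-02,  1.84789945e-05]), 'tool_pos': array([0.12314726, 0.53605605, 0.22253548]), 'ee_rot': array([3.14147219e+00, 2.38891116e-05, 2.91578315e+00]), 'wrist_force': array([-0.61190043,  0.12982659, -0.0882173 ]), 'wrist_torque': array([-0.02424353, -0.00106256,  0.01515785]), 'finger_force': 0.0, 'width': 0.09416332810657964}
```

```bash
python3 - <<'E'
import cv2,numpy as np
a=cv2.imread("pics/scene0.png")[170:370,220:440]; b=cv2.imread("pics/top0.png")[160:280,205:425]
a=cv2.resize(a,None,fx=2.9,fy=2.9,interpolation=3);cv2.imwrite("pics/sc.png",a)
b=cv2.resize(b,None,fx=3.6,fy=3.6,interpolation=3);cv2.imwrite("pics/tc.png",b)
E
```

```text
(no output)
```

View pics/sc.png

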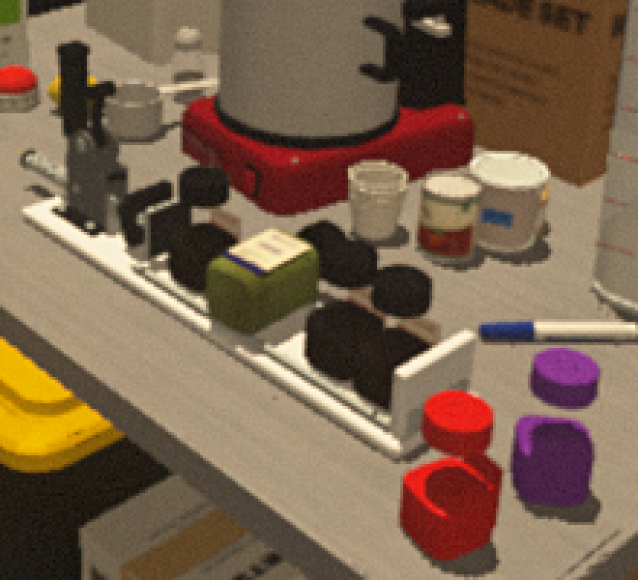

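View pics/tc.png

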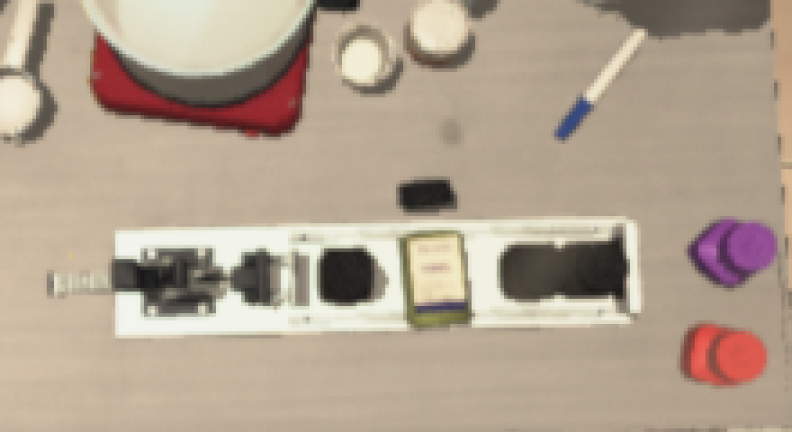

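View pics/top0.png

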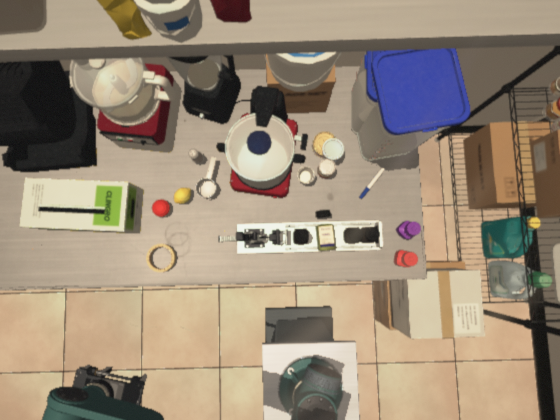

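```bash
cat > h.py <<'E'
import cv2,numpy as np
from bench import robot
def cam(c):
    p=robot.camera_params(c); return np.array(p["camera_matrix"]),np.array(p["rvec"],float),np.array(p["tvec"],float)
def back(c,uv,z):
    K,r,t=cam(c); R=cv2.Rodrigues(r)[0]; C=-R.T@t.ravel()
    d=(R.T@np.linalg.inv(K)@np.c_[np.atleast_2d(uv),np.ones(len(np.atleast_2d(uv)))].T).T
    return C+d*((z-C[2])/d[:,2])[:,None]
def proj(c,P):
    K,r,t=cam(c); return cv2.projectPoints(np.array(P,float).reshape(-1,3),r,t,K,None)[0].reshape(-1,2)
def jig2w(P,o,yaw):
    P=np.atleast_2d(np.array(P,float)); c,s=np.cos(yaw),np.sin(yaw)
    return np.c_[o[0]+c*P[:,0]-s*P[:,1],o[1]+s*P[:,0]+c*P[:,1],P[:,2]]
E
python3 - <<'E'
from h import *
im=cv2.imread("pics/top0.png")
hsv=cv2.cvtColor(im,cv2.COLOR_BGR2HSV)
print(im[222:254:2,272].tolist())
m=((im.min(2)>195)).astype(np.uint8); m[:,:232]=0;m[:,390:]=0;m[:215]=0;m[260:]=0
ys,xs=np.nonzero(m); print(xs.min(),xs.max(),ys.min(),ys.max())
for x in (238,242,270,290,310,340,360,378):
    c=np.nonzero(m[:,x])[0]; print(x,c.min(),c.max())
# subpixel edges on columns / rows by half-level crossing
g=im.astype(float).mean(2)
for x in (245,275,285,310,345,365):
    for rng in (range(218,228),range(258,245,-1)):
        v=[g[y,x-1:x+2].mean() for y in rng]; i=int(np.argmax(np.diff(v))); print(x,list(rng)[i],np.round(v).astype(int).tolist())
for y in (226,250):
    print(y,np.round(g[y,231:243]).astype(int).tolist(),np.round(g[y-2,374:388]).astype(int).tolist())
E
```

```text
[[162, 185, 200], [234, 243, 241], [234, 244, 242], [233, 244, 241], [158, 179, 172], [120, 134, 131], [68, 73, 75], [71, 76, 80], [71, 76, 80], [61, 65, 66], [143, 162, 156], [206, 225, 220], [235, 244, 242], [235, 244, 242], [235, 244, 242], [192, 216, 216]]
237 382 221 253
238 224 253
242 224 252
270 223 252
290 222 251
310 222 250
340 222 249
360 221 249
378 248 249
245 223 [175, 174, 173, 172, 172, 197, 231, 241, 241, 240]
245 254 [181, 181, 180, 179, 173, 208, 236, 241, 241, 240, 225, 180, 171]
275 222 [172, 172, 173, 175, 186, 225, 239, 240, 240, 240]
275 253 [178, 179, 180, 179, 174, 153, 205, 237, 240, 240, 240, 240, 239]
285 221 [170, 171, 172, 178, 207, 232, 234, 227, 217, 223]
285 253 [177, 177, 179, 178, 176, 179, 209, 233, 232, 224, 228, 236, 239]
310 221 [166, 168, 171, 182, 219, 231, 221, 211, 223, 237]
310 252 [169, 169, 170, 171, 170, 167, 162, 211, 235, 224, 212, 222, 232]
345 220 [166, 168, 176, 213, 226, 216, 207, 218, 233, 221]
345 251 [165, 166, 168, 169, 170, 170, 166, 153, 202, 230, 218, 207, 215]
365 219 [162, 164, 198, 224, 213, 194, 180, 195, 197, 118]
365 250 [162, 162, 164, 163, 164, 166, 166, 168, 197, 226, 227, 216, 212]
226 [182, 181, 181, 181, 180, 183, 233, 240, 241, 241, 241, 241] [191, 143, 121, 120, 167, 232, 235, 227, 187, 164, 162, 160, 162, 161]
250 [181, 180, 178, 177, 175, 183, 228, 240, 241, 241, 241, 241] [233, 232, 231, 231, 228, 207, 165, 139, 152, 158, 158, 158, 157, 159]
```

```bash
python3 - <<'E'
from h import *
up=back("top",[[245,223.3],[275,222.55],[310,221.6],[345,220.7],[365,219.9]],.012)
lo=back("top",[[245,253.0],[275,252.0],[310,251.1],[345,250.1],[365,249.9]],.012)
pu=np.polyfit(up[:,1],up[:,0],1);pl=np.polyfit(lo[:,1],lo[:,0],1);print(pu,pl)
L=back("top",[[236.5,238]],.012)[0];Rr=back("top",[[379.3,249]],.012)[0];print(L,Rr,L[1]-Rr[1], np.polyval(pu,.1)-np.polyval(pl,.1))
yaw=-np.pi/2-(pu[0]+pl[0])/2
print("yaw",yaw)
# jig x axis dir; board centre
mid=(pu+pl)/2
yc=(L[1]+Rr[1])/2; print("board centre",np.polyval(mid,yc),yc)
T=back("scene",[[0,0]],0)
E
```

```text
[-0.00113655  0.56188073] [-3.88558077e-07  4.59755953e-01]
[0.51166763 0.23794732 0.012     ] [ 0.46092863 -0.25268817  0.012     ] 0.4906354813428183 0.10201115842375025
yaw -1.5702278597429782
board centre 0.5108225295428157 -0.00737042478937483
```

```bash
python3 - <<'E'
from h import *
print("rail start y",back("top",[[285.4,226],[285.4,249]],.020))
print("right end rail/stopface base", back("top",[[379.3,249]],.012)[0])
for c,off,sz,f in(("scene",(225,180),(190,160),4.2),("top",(220,205),(180,70),4.4)):
    im=cv2.imread(f"pics/{c}0.png")
    x0,y0=off;w,h=sz
    b=cv2.resize(im[y0:y0+h,x0:x0+w],None,fx=f,fy=f,interpolation=3)
    for oy,col in((-.0085,(0,0,255)),(-.0185,(255,80,0))):
        o=(.511,oy)
        def line(P):
            q=((proj(c,jig2w(P,o,-np.pi/2))-off+.5)*f-.5).round().astype(int); cv2.polylines(b,[q.reshape(-1,1,2)],False,col,1,cv2.LINE_AA)
        line([[-.085,-.043,.02],[.225,-.043,.02],[.225,-.036,.02],[-.085,-.036,.02],[-.085,-.043,.02]])
        line([[.222,-.036,.012],[.222,.036,.012]])
        line([[-.235,-.012,.184],[-.217,-.012,.184],[-.217,.012,.184],[-.235,.012,.184],[-.235,-.012,.184]])
        line([[-.182,-.013,.1505],[-.182,.013,.1505]])
    cv2.imwrite(f"pics/ov_{c}.png",b); print(b.shape)
E
```

```text
rail start y [[0.54812707 0.0678778  0.02      ]
 [0.4692513  0.07013615 0.02      ]]
right end rail/stopface base [ 0.46092863 -0.25268817  0.012     ]
(672, 798, 3)
(308, 792, 3)
```

View pics/ov_scene.png

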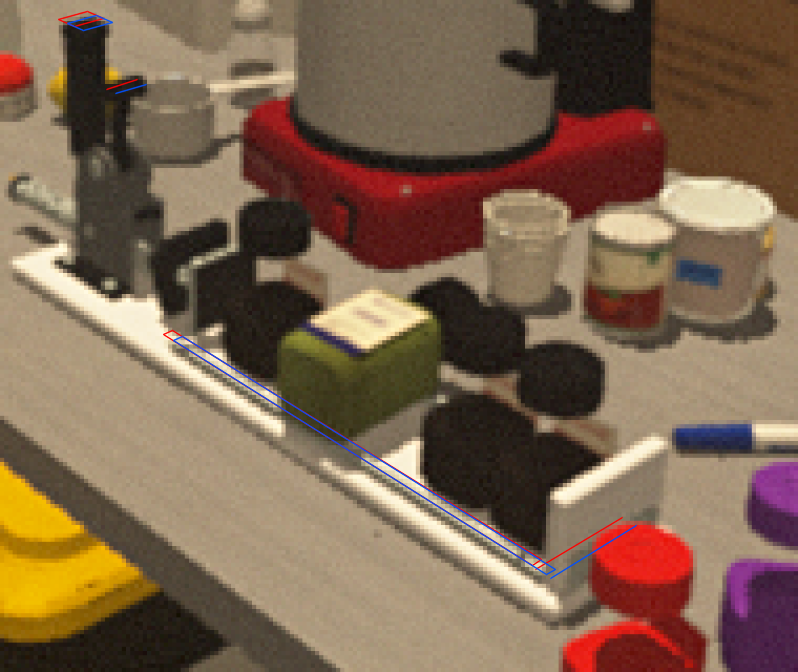

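View pics/ov_top.png

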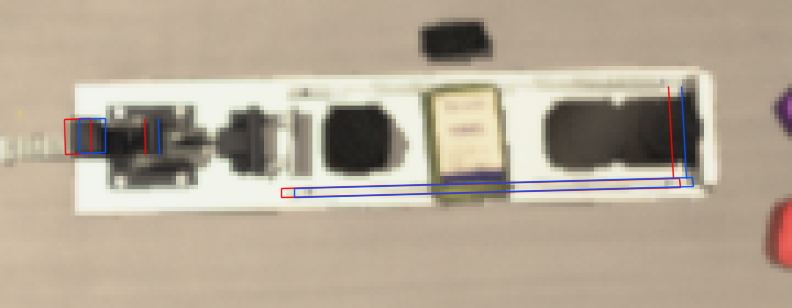

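```bash
python3 - <<'E'
from h import *
t=cv2.imread("pics/top0.png").astype(float).mean(2); s=cv2.imread("pics/scene0.png").astype(float).mean(2)
print("top rows");
for r in range(229,250): print(r,t[r,232:264].round().astype(int).tolist())
print("scene rows 182..208 cols 236..262")
for r in range(182,208,2): print(r,s[r,236:264].round().astype(int).tolist())
for oy in(-.0085,-.0135,-.0185):
    P=jig2w([[-.235,0,.184],[-.217,0,.184],[-.217,.012,.184],[-.235,-.012,.184],[-.182,-.013,.1585],[-.182,.013,.1585],[-.182,0,.151]],(.511,oy),-np.pi/2)
    print(oy,"top",proj("top",P).round(1).tolist(),"scene",proj("scene",P).round(1).tolist())
E
```

```text
top rows
229 [183, 182, 181, 178, 175, 232, 241, 241, 241, 241, 241, 239, 189, 158, 207, 204, 149, 122, 120, 121, 124, 124, 122, 114, 108, 107, 107, 133, 198, 195, 135, 125]
230 [184, 183, 182, 180, 178, 230, 239, 239, 240, 240, 240, 238, 167, 125, 221, 228, 151, 93, 89, 91, 89, 86, 84, 82, 80, 81, 84, 118, 201, 194, 121, 105]
231 [184, 184, 182, 178, 156, 191, 205, 207, 208, 207, 215, 231, 162, 115, 186, 195, 132, 97, 114, 122, 106, 86, 74, 71, 72, 79, 82, 95, 150, 136, 97, 107]
232 [184, 183, 181, 166, 117, 94, 94, 91, 91, 91, 114, 184, 144, 121, 119, 112, 105, 108, 129, 139, 110, 77, 72, 59, 57, 69, 74, 80, 107, 108, 89, 107]
233 [183, 181, 178, 151, 94, 74, 71, 68, 61, 57, 55, 88, 100, 108, 94, 88, 92, 97, 101, 107, 77, 57, 74, 57, 42, 55, 64, 70, 97, 103, 86, 107]
234 [183, 181, 177, 148, 92, 75, 74, 71, 67, 60, 45, 35, 46, 52, 49, 50, 52, 61, 55, 57, 45, 50, 72, 54, 43, 65, 80, 87, 98, 96, 92, 112]
235 [189, 185, 179, 148, 92, 76, 75, 75, 69, 65, 47, 30, 25, 28, 32, 33, 37, 58, 45, 45, 38, 48, 70, 53, 46, 82, 102, 138, 139, 111, 95, 103]
236 [188, 189, 185, 150, 90, 76, 76, 77,
[... 3854 characters left out ...]
40.2, 235.4], [240.1, 231.4], [234.3, 239.5], [252.4, 239.7], [252.2, 231.3], [252.4, 235.6]] scene [[242.0, 183.1], [245.8, 184.9], [249.2, 183.9], [238.5, 184.1], [249.7, 198.1], [257.2, 195.8], [253.5, 199.5]]
-0.0135 top [[235.9, 235.5], [241.8, 235.4], [241.8, 231.4], [235.9, 239.5], [254.0, 239.7], [253.8, 231.3], [254.0, 235.6]] scene [[243.0, 183.6], [246.8, 185.3], [250.3, 184.4], [239.5, 184.5], [250.8, 198.6], [258.3, 196.4], [254.6, 200.0]]
-0.0185 top [[237.5, 235.5], [243.5, 235.3], [243.4, 231.4], [237.6, 239.4], [255.6, 239.6], [255.4, 231.2], [255.6, 235.6]] scene [[244.1, 184.1], [247.9, 185.8], [251.3, 184.9], [240.6, 185.0], [251.9, 199.1], [259.4, 196.9], [255.7, 200.5]]
```

```bash
python3 - <<'E'
from h import *
im=cv2.imread("pics/top0.png").astype(int); t=im.sum(2)//3; sat=im[:,:,1]-im[:,:,0]
print("cap darkness rows 208..222 cols 312..338")
for r in range(209,256,2): print(r,t[r,312:340].tolist())
print("sat")
for r in range(222,256,4): print(r,sat[r,312:340].tolist())
for nm,cx,cy,z in (("body",325.5,238,.078),("cap",323.3,213.8,.075)): print(nm,back("top",[[cx,cy]],z))
print("px mm at .078",back("top",[[320,230],[330,230]],.078))
E
```

```text
cap darkness rows 208..222 cols 312..338
209 [170, 169, 168, 169, 167, 165, 163, 153, 140, 139, 134, 129, 128, 128, 127, 124, 126, 134, 155, 160, 160, 161, 162, 162, 162, 163, 164, 165]
211 [169, 169, 165, 140, 98, 74, 59, 49, 44, 42, 39, 36, 36, 36, 33, 32, 30, 58, 131, 159, 163, 162, 163, 163, 164, 164, 165, 165]
213 [172, 172, 167, 114, 56, 32, 32, 33, 34, 33, 33, 32, 33, 33, 33, 35, 31, 31, 68, 126, 159, 164, 163, 164, 164, 165, 164, 166]
215 [169, 168, 165, 119, 61, 33, 31, 34, 35, 38, 37, 36, 32, 36, 33, 34, 30, 33, 49, 87, 148, 161, 161, 162, 164, 163, 163, 163]
217 [166, 166, 164, 141, 109, 65, 46, 44, 49, 51, 53, 59, 62, 63, 69, 74, 78, 85, 87, 98, 151, 164, 164, 166, 165, 165, 165, 165]
219 [168, 168, 168, 167, 164, 143, 134, 133, 132, 132, 133, 133, 134, 133, 137, 158, 164, 163, 163, 163, 165, 165, 164, 164, 164, 164, 164, 165]
221 [185, 187, 188, 190, 184, 184, 187, 198, 202, 203, 205, 207, 208, 209, 209, 210, 208, 204, 205, 205, 207, 207, 207, 208, 207, 205, 205, 208]
223 [229, 223, 220, 222, 225, 225, 225, 227, 222, 215, 213, 213, 211, 208, 206, 203, 204, 206, 207, 212,
[... 2868 characters left out ...]
9, 39, 38, 36, 38, 36, 36, 44, 31, 20, 17, 14, 14, 13]
242 [15, 13, 12, 12, 15, 25, 37, 44, 43, 38, 40, 40, 39, 40, 39, 40, 36, 34, 37, 37, 36, 36, 29, 21, 18, 14, 14, 14]
246 [16, 17, 18, 17, 20, 28, 33, 47, 17, -11, -2, 2, 2, 1, 6, 8, 15, 15, 13, 17, 17, 19, 24, 21, 25, 20, 17, 17]
250 [15, 16, 16, 16, 16, 18, 26, 29, 33, 35, 36, 36, 36, 35, 38, 29, 28, 23, 23, 22, 20, 20, 17, 20, 26, 23, 23, 24]
254 [21, 22, 21, 21, 21, 21, 22, 21, 23, 22, 22, 22, 22, 22, 21, 21, 22, 22, 21, 22, 21, 21, 21, 21, 21, 21, 22, 23]
body [[ 0.5007596  -0.06185125  0.078     ]]
cap [[ 0.58123315 -0.05813023  0.075     ]]
px mm at .078 [[ 0.52755274 -0.04480004  0.078     ]
 [ 0.52667811 -0.07772656  0.078     ]]
```

>>> servo_tool:
  plan:
    - [-1, -0.94, -0.4, 0, 0, 0, 76]
    - [-1, -0.94, -0.4, 0, 0, 0, 76]
    - [-1, -0.94, -0.4, 0, 0, 0, 76]
    - [-1, -0.94, -0.4, 0, 0, 0, 76]
    - [-1, -0.94, -0.4, 0, 0, 0, 76]

```text
time: 1.32
tool_pos: [0.2017, 0.4203, 0.2649]
ee_rot: [3.138, 0.003, 2.911]
wrist_force: [-0.6, -0.4, 0.1]
width: 0.0764
finger_force: 0.0
```

>>> servo_tool:
  plan:
    - [-1, -0.94, 0, 0, 0, 0, 76]
    - [-1, -0.94, 0, 0, 0, 0, 76]
    - [-1, -0.94, 0, 0, 0, 0, 76]
    - [-1, -0.94, 0, 0, 0, 0, 76]
    - [-1, -0.94, 0, 0, 0, 0, 76]

```text
time: 1.73
tool_pos: [0.2771, 0.3067, 0.2623]
ee_rot: [-3.142, 0.0, 2.912]
wrist_force: [0.3, 0.2, -0.3]
width: 0.0761
finger_force: 0.0
```

>>> servo_tool:
  plan:
    - [-1, -0.94, 0, 0, 0, 0, 76]
    - [-1, -0.94, 0, 0, 0, 0, 76]
    - [-1, -0.94, 0, 0, 0, 0, 76]
    - [-1, -0.94, 0, 0, 0, 0, 76]
    - [-1, -0.94, 0, 0, 0, 0, 76]

```text
time: 2.15
tool_pos: [0.3534, 0.1934, 0.2619]
ee_rot: [-3.141, -0.001, 2.912]
wrist_force: [-0.4, 0.2, -0.7]
width: 0.0762
finger_force: 0.0
```

>>> servo_tool:
  plan:
    - [-1, -0.94, 0, 0, 0, 0, 76]
    - [-1, -0.94, 0, 0, 0, 0, 76]
    - [-1, -0.94, 0, 0, 0, 0, 76]
    - [-1, -0.94, 0, 0, 0, 0, 76]
    - [-1, -0.94, 0, 0, 0, 0, 76]
    - [-1, -0.94, 0, 0, 0, 0, 76]

```text
time: 2.65
tool_pos: [0.4286, 0.0817, 0.2621]
ee_rot: [3.14, -0.002, 2.917]
wrist_force: [-0.0, 0.5, 0.9]
width: 0.0759
finger_force: 0.0
```

```bash
cat >> h.py <<'E'
from scipy.spatial.transform import Rotation as Ro
def Rt(yaw,tilt): return Ro.from_euler('z',yaw)*Ro.from_euler('x',np.pi)*Ro.from_euler('y',tilt)
def row(pos,R,cur=None):
    "shift in 0.1 m / turn in pi/2 along tool axes from the present (or given) pose"
    if cur is None:
        o=robot.get_obs(); cur=(o["tool_pos"],Ro.from_euler('xyz',o["ee_rot"]))
    s=cur[1].inv().apply(np.array(pos)-cur[0])/.1; w=(cur[1].inv()*R).as_rotvec()/(np.pi/2)
    return np.r_[s,w].round(3).tolist()
E
python3 - <<'E'
from h import *
R=Rt(3.25,0); print(row([.525,-.0645,.26],R))
print(robot.get_obs()["joint_positions"].round(3))
E
```

```text
[-1.266, -1.21, 0.017, 0.001, -0.001, -0.212]
[ 0.057 -0.172  1.543  0.002  1.772 -1.289]
```

>>> servo_tool:
  plan:
    - [-1, -0.95, 0, 0, 0, -0.21, 76]
    - [-1, -0.95, 0, 0, 0, -0.21, 76]
    - [-1, -0.95, 0, 0, 0, -0.21, 76]
    - [-1, -0.95, 0, 0, 0, -0.21, 76]
    - [-1, -0.95, 0, 0, 0, -0.21, 76]
    - [-1, -0.95, 0, 0, 0, -0.21, 76]

```text
time: 3.15
tool_pos: [0.5049, -0.0329, 0.2621]
ee_rot: [3.14, -0.001, -3.036]
wrist_force: [-0.4, -0.0, 0.5]
width: 0.0759
finger_force: 0.0
```

```bash
python3 - <<'E'
from h import *
R=Rt(3.25,0); print(row([.525,-.0645,.20],R)); print(row([.525,-.0645,.20],Rt(3.25,.436)))
print(robot.get_obs()["joint_positions"].round(3))
E
```

```text
[-0.167, -0.336, 0.621, 0.001, -0.001, -0.002]
[-0.167, -0.336, 0.621, 0.002, 0.277, -0.002]
[-0.178 -0.015  1.398  0.002  1.76  -1.854]
```

>>> servo_tool:
  plan:
    - [-0.17, -0.34, 0, 0, -1, 0, 76]
    - [-0.17, -0.34, 0, 0, -1, 0, 76]
    - [-0.17, -0.34, 0, 0, -1, 0, 76]
    - [-0.17, -0.34, 0, 0, -1, 0, 76]
    - [-0.17, -0.34, 0, 0, -1, 0, 76]
    - [-0.17, -0.34, 0, 0, -1, 0, 76]
    - [-0.17, -0.34, 0, 0, -1, 0, 76]
    - [-0.17, -0.34, 0, 0, -1, 0, 76]
    - [-0.17, -0.34, 0, 0, -1, 0, 76]
    - [-0.17, -0.34, 0, 0, -1, 0, 76]
    - [-0.17, -0.34, 0, 0, -1, 0, 76]
    - [-0.17, -0.34, 0, 0, -1, 0, 76]

```text
time: 4.15
tool_pos: [0.5213, -0.0158, 0.2887]
ee_rot: [3.067, 1.328, 3.052]
wrist_force: [0.0, 0.2, -0.2]
width: 0.0755
finger_force: 0.0
```

```bash
python3 - <<'E'
from h import *
o=robot.get_obs()
print(o["joint_positions"].round(3)); R=Ro.from_euler('xyz',o["ee_rot"]); print(R.as_matrix().round(3))
print(row([.525,-.0645,.26],Rt(3.25,.436)))
# planar geometry fit from down poses: r=L1 sin j2+L2 sin(j2+j3)+..., 
J=[[.087,1.371,1.684],[-.172,1.543,1.772],[-.015,1.398,1.76],o["joint_positions"][[1,2,4]]]
T=[[np.hypot(.12315,.53606),.22254],[np.hypot(.4286,.0817),.2621],[np.hypot(.5049,.0329),.2621],[np.hypot(*o["tool_pos"][:2]),o["tool_pos"][2]]]
from scipy.optimize import least_squares
def fk(p,j):
    a=j[0];b=j[0]+j[1];c=b+j[2]
    return np.array([p[4]+p[0]*np.sin(a)+p[1]*np.sin(b+p[5])+p[2]*np.sin(c), p[3]+p[0]*np.cos(a)+p[1]*np.cos(b+p[5])+p[2]*np.cos(c)])
f=least_squares(lambda p:np.r_[np.concatenate([fk(p,j)-t for j,t in zip(J,T)]),1e-4*(p-[.4,.4,.25,.25,0,0])],[.4,.4,.25,.25,0,0]);print(f.x.round(3),f.cost)
p=f.x
for tilt in(60,65,75,90):
  for r,z in((.51,.077),):
    c=np.pi-np.radians(tilt)
    s=least_squares(lambda q:np.r_[fk(p,[q[0],q[1],c-q[0]-q[1]])-[r,z]],[-.2,1.8]);q=s.x;print(tilt,q.round(2),(c-q.sum()).round(2),s.cost)
E
```

```text
[-0.349 -0.757  2.347  0.967  0.4   -2.564]
[[-0.239  0.017  0.971]
 [ 0.022  1.    -0.012]
 [-0.971  0.018 -0.239]]
[0.259, -0.492, 0.11, -0.028, 1.123, -0.088]
[0.505 0.51  0.435 0.371 0.041 0.546] 2.1546998163475106e-05
60 [0.77 2.36] -1.04 7.19422313899607e-18
65 [1.07 2.33] -1.4 5.007303479242241e-25
75 [-1.99  2.97] 0.86 1.850076573105146e-16
90 [-1.97  3.19] 0.35 6.3400280161903915e-19
```

>>> servo_tool:
  plan:
    - [0.26, -0.3, 0.1, 0, 0.45, -0.07, 76]
    - [0.26, -0.3, 0.1, 0, 0.45, -0.07, 76]
    - [0.26, -0.3, 0.1, 0, 0.45, -0.07, 76]
    - [0.26, -0.3, 0.1, 0, 0.45, -0.07, 76]
    - [0.26, -0.3, 0.1, 0, 0.45, -0.07, 76]
    - [0.26, -0.3, 0.1, 0, 0.45, -0.07, 76]
    - [0.26, -0.3, 0.1, 0, 0.45, -0.07, 76]
    - [0.26, -0.3, 0.1, 0, 0.45, -0.07, 76]

```text
time: 4.82
tool_pos: [0.5267, -0.0449, 0.2678]
ee_rot: [-3.048, 0.625, -3.04]
wrist_force: [0.1, -0.9, -0.4]
width: 0.0764
finger_force: 0.0
```

```bash
python3 - <<'E'
from h import *
o=robot.get_obs()
print(o["joint_positions"].round(4),o["tool_pos"].round(4)); R=Ro.from_euler('xyz',o["ee_rot"]); print(R.as_matrix().round(3))
print(row([.525,-.0645,.26],Rt(3.25,.436)))
E
```

```text
[-0.2724 -0.4178  1.8404  0.1411  1.1029 -1.938 ] [ 0.5267 -0.0449  0.2678]
[[-0.807 -0.046  0.589]
 [-0.082  0.996 -0.034]
 [-0.585 -0.076 -0.807]]
[0.075, -0.188, 0.06, -0.055, 0.675, -0.036]
```

Now to the starting tilt, to see the other side and gather joint data.

>>> servo_tool:
  plan:
    - [0.08, -0.19, 0.06, -0.055, 0.75, -0.035, 76]
    - [0.08, -0.19, 0.06, -0.055, 0.75, -0.035, 76]
    - [0.08, -0.19, 0.06, -0.055, 0.75, -0.035, 76]
    - [0.08, -0.19, 0.06, -0.055, 0.75, -0.035, 76]
    - [0.08, -0.19, 0.06, -0.055, 0.75, -0.035, 76]
    - [0.08, -0.19, 0.06, -0.055, 0.75, -0.035, 76]
    - [0.08, -0.19, 0.06, -0.055, 0.75, -0.035, 76]
    - [0.08, -0.19, 0.06, -0.055, 0.75, -0.035, 76]
    - [0.08, -0.19, 0.06, -0.055, 0.75, -0.035, 76]
    - [0.08, -0.19, 0.06, -0.055, 0.75, -0.035, 76]
    - [0.08, -0.19, 0.06, -0.055, 0.75, -0.035, 76]

```text
time: 5.73
tool_pos: [0.5231, -0.0666, 0.2533]
ee_rot: [3.133, -0.565, -3.039]
wrist_force: [-0.2, 0.1, -1.1]
width: 0.076
finger_force: 0.0
```

```bash
python3 - <<'E'
from h import *
from scipy.optimize import least_squares
o=robot.get_obs(); print(o["joint_positions"].round(4),o["tool_pos"].round(4),o["ee_rot"].round(3))
D=[([1.242,.0872,1.3707,0,1.6836,-.1031],[.12315,.53606,.22254],[3.1415,0,2.9158]),
([.057,-.172,1.543,.002,1.772,-1.289],[.4286,.0817,.2621],[3.14,-.002,2.917]),
([-.178,-.015,1.398,.002,1.76,-1.854],[.5049,-.0329,.2621],[3.14,-.001,-3.036]),
([-.349,-.757,2.347,.967,.4,-2.564],[.5213,-.0158,.2887],[3.067,1.328,3.052]),
([-.2724,-.4178,1.8404,.1411,1.1029,-1.938],[.5267,-.0449,.2678],[-3.048,.625,-3.04]),
(o["joint_positions"].tolist(),o["tool_pos"].tolist(),o["ee_rot"].tolist())]
E=lambda a,q:Ro.from_euler(a,q)
def fk(p,j):
    # base z, shoulder offs, L1, elbow offs, L2 (along forearm), wrist offset, tool
    R=E('z',j[0])*E('y',j[1]); P=np.array([0,0,p[0]])+E('z',j[0]).apply([p[1],p[6],0])+R.apply([0,0,p[2]])
    R=R*E('y',j[2]); P=P+R.apply([p[3],0,p[4]]); R=R*E('z',j[3])*E('y',j[4]); P=P+R.apply([p[7],0,p[5]])
    return P,R*E('z',j[5]+p[8])
def res(p):
    r=[]
    for j,t,e in D:
        P,R=fk(p,j); r+=list(P-t)+list(.3*(R.inv()*E('xyz',e)).as_rotvec())
    return r
best=None
for s4 in(0,np.pi/2,np.pi,-np.pi/2):
    f=least_squares(res,[.3,0,.4,0,.4,.25,0,0,s4]); 
    if best is None or f.cost<best.cost: best=f
print(best.x.round(4),best.cost,np.abs(best.fun).max()); np.save("fk.npy",best.x)
E
```

```text
[-0.1534  0.4405  0.9781 -0.1671  2.2683 -1.896 ] [ 0.5231 -0.0666  0.2533] [ 3.133 -0.565 -3.039]
[ 1.5270e-01 -1.3000e-03  4.4870e-01  1.0090e-01  5.0110e-01  3.3340e-01
  5.6500e-02  0.0000e+00  1.5709e+00] 1.6120011741417848e-07 0.00030883370256334154
```

```bash
cat >> h.py <<'E'
from scipy.optimize import least_squares
LO=np.array([-3.1,-.76,.27,-1.08,.17,-2.57]);HI=np.array([3.1,2.03,2.55,4.22,2.65,2.57])
def fk(j,p=np.load("fk.npy")):
    E=Ro.from_euler
    R=E('z',j[0])*E('y',j[1]); P=np.array([0,0,p[0]])+E('z',j[0]).apply([p[1],p[6],0])+R.apply([0,0,p[2]])
    R=R*E('y',j[2]); P=P+R.apply([p[3],0,p[4]]); W=P; R=R*E('z',j[3])*E('y',j[4]); P=P+R.apply([p[7],0,p[5]])
    return P,R*E('z',j[5]+p[8]),W
def ik(pos,R,j0):
    def f(j): P,Q,_=fk(j); return np.r_[P-pos,.3*(Q.inv()*R).as_rotvec()]
    s=least_squares(f,np.clip(j0,LO+.01,HI-.01),bounds=(LO,HI)); return s.x,np.abs(s.fun).max()
E
python3 - <<'E'
from h import *
j0=np.array([-.27,-.42,1.84,.14,1.1,-1.94])
for s in (.06,.075):
  for T in (40,50,55,60,65,75,90):
    for yaw in (np.pi,np.pi-.1):
        q,e=ik([.5095,-.066,.012+s],Rt(yaw,-np.radians(T)),j0); print(s,T,round(yaw,2),q.round(2),round(e,4),"wrist",fk(q)[2].round(2))
for T in (0,25,35,45):
    q,e=ik([.525,-.0645,.06],Rt(3.25,np.radians(T)),[-.15,.44,1,-.17,2.27,-1.9]); print("pick",T,q.round(2),round(e,4),fk(q)[2].round(2))
E
```

```text
0.06 40 3.14 [-0.41 -0.34  2.22  0.43  0.65 -2.24] 0.0 wrist [ 0.3  -0.07  0.33]
0.06 40 3.04 [-0.34 -0.34  2.22  0.27  0.6  -1.98] 0.0 wrist [ 0.3  -0.04  0.33]
0.06 50 3.14 [-0.46 -0.39  2.34  0.76  0.5  -2.57] 0.002 wrist [ 0.26 -0.06  0.29]
0.06 50 3.04 [-0.38 -0.4   2.35  0.58  0.4  -2.29] 0.0 wrist [ 0.26 -0.04  0.29]
0.06 55 3.14 [-0.42 -0.42  2.38  0.8   0.41 -2.57] 0.0119 wrist [ 0.24 -0.05  0.28]
0.06 55 3.04 [-0.39 -0.41  2.41  0.85  0.31 -2.57] 0.0012 wrist [ 0.24 -0.04  0.27]
0.06 60 3.14 [-0.37 -0.45  2.41  0.83  0.32 -2.57] 0.0221 wrist [ 0.23 -0.03  0.27]
0.06 60 3.04 [-0.34 -0.43  2.44  0.89  0.21 -2.57] 0.0119 wrist [ 0.23 -0.02  0.26]
0.06 65 3.14 [-0.32 -0.47  2.45  0.87  0.23 -2.57] 0.0328 wrist [ 0.22 -0.01  0.26]
0.06 65 3.04 [-0.31 -0.47  2.46  0.91  0.17 -2.57] 0.0265 wrist [ 0.22 -0.01  0.26]
0.06 75 3.14 [-0.29 -0.58  2.51  0.91  0.17 -2.57] 0.0604 wrist [0.2  0.   0.26]
0.06 75 3.04 [-0.32 -0.59  2.52  0.93  0.17 -2.57] 0.0578 wrist [ 0.19 -0.    0.26]
0.06 90 3.14 [-0.29 -0.71  2.55  0.96  0.17 -2.57] 0.1103 wrist [0.17 0.01 0.26]
0.06 90 3.04 [-0.32 -0.7
[... 798 characters left out ...]
 0.27]
0.075 65 3.04 [-0.31 -0.49  2.46  0.91  0.17 -2.57] 0.0202 wrist [ 0.22 -0.01  0.26]
0.075 75 3.14 [-0.29 -0.59  2.5   0.91  0.17 -2.57] 0.0544 wrist [0.2  0.   0.26]
0.075 75 3.04 [-0.32 -0.6   2.51  0.94  0.17 -2.57] 0.052 wrist [ 0.19 -0.    0.26]
0.075 90 3.14 [-0.29 -0.73  2.55  0.96  0.17 -2.57] 0.1038 wrist [0.17 0.01 0.27]
0.075 90 3.04 [-0.32 -0.73  2.55  0.97  0.17 -2.57] 0.1035 wrist [0.17 0.   0.27]
pick 0 [-0.23  0.13  1.65 -0.    1.36 -1.91] 0.0 [ 0.53 -0.06  0.39]
pick 25 [-0.16  0.45  1.32 -0.11  1.8  -1.84] 0.0 [ 0.67 -0.05  0.36]
pick 35 [-0.14  0.57  1.19 -0.15  1.97 -1.84] 0.0 [ 0.72 -0.04  0.33]
pick 45 [-0.13  0.7   1.07 -0.19  2.13 -1.84] 0.0 [ 0.76 -0.04  0.3 ]
```

```bash
python3 - <<'E'
from h import *
fl=Ro.from_euler('z',np.pi)
j0=np.array([-.4,-.4,2.3,.6,.5,.7])
for s in (.065,.075):
  for T in (45,50,55,60,65,70,75):
    for yaw in (np.pi,np.pi-.06):
        q,e=ik([.5095,-.066,.012+s],Rt(yaw,-np.radians(T))*fl,j0); print(s,T,round(yaw,2),q.round(2),round(e,4))
uv=[[296,190],[296,160],[295,150],[240,195]]
for z in (.05,.2): print(z,back("top",uv,z).round(3).tolist())
E
```

```text
0.065 45 3.14 [-0.44 -0.38  2.28  0.58  0.58  0.75] 0.0
0.065 45 3.08 [-0.39 -0.38  2.28  0.47  0.54  0.92] 0.0
0.065 50 3.14 [-0.47 -0.4   2.34  0.78  0.52  0.55] 0.0
0.065 50 3.08 [-0.42 -0.41  2.34  0.66  0.45  0.72] 0.0
0.065 55 3.14 [-0.5  -0.4   2.4   1.05  0.48  0.27] 0.0
0.065 55 3.08 [-0.44 -0.41  2.4   0.95  0.38  0.43] 0.0
0.065 60 3.14 [-0.54 -0.39  2.45  1.36  0.47 -0.06] 0.0
0.065 60 3.08 [-0.47 -0.41  2.46  1.35  0.36  0.02] 0.0
0.065 65 3.14 [-0.57 -0.35  2.5   1.68  0.52 -0.4 ] 0.0
0.065 65 3.08 [-0.49 -0.37  2.51  1.78  0.4  -0.42] 0.0
0.065 70 3.14 [-0.6  -0.29  2.53  1.96  0.61 -0.69] 0.0
0.065 70 3.08 [-0.52 -0.31  2.55  2.12  0.51 -0.78] 0.0
0.065 75 3.14 [-0.63 -0.18  2.55  2.15  0.75 -0.92] 0.0036
0.065 75 3.08 [-0.53 -0.19  2.55  2.32  0.65 -1.  ] 0.0081
0.075 45 3.14 [-0.44 -0.39  2.26  0.55  0.61  0.78] 0.0
0.075 45 3.08 [-0.39 -0.4   2.27  0.45  0.56  0.95] 0.0
0.075 50 3.14 [-0.47 -0.42  2.33  0.74  0.54  0.59] 0.0
0.075 50 3.08 [-0.42 -0.43  2.33  0.62  0.48  0.77] 0.0
0.075 55 3.14 [-0.5  -0.43  2.39  0.99  0.49  0.33] 0.0
0.075 55 3.08 [-0.44 -0.44  2.39  0.89  0.4   0.5 ] 0.0
0.075 60 3.14 [-0.54 -0.42  2.44  1.29  0.48  0.02] 0.0
0.075 60 3.08 [-0.47 -0.43  2.45  1.26  0.37  0.12] 0.0
0.075 65 3.14 [-0.57 -0.39  2.49  1.61  0.51 -0.31] 0.0
0.075 65 3.08 [-0.49 -0.41  2.5   1.68  0.39 -0.31] 0.0
0.075 70 3.14 [-0.6  -0.33  2.53  1.89  0.6  -0.62] 0.0
0.075 70 3.08 [-0.52 -0.35  2.54  2.04  0.49 -0.69] 0.0
0.075 75 3.14 [-0.63 -0.23  2.55  2.1   0.72 -0.86] 0.0029
0.075 75 3.08 [-0.53 -0.25  2.55  2.27  0.62 -0.94] 0.0071
0.05 [[0.668, 0.029, 0.05], [0.772, 0.025, 0.05], [0.807, 0.028, 0.05], [0.656, 0.22, 0.05]]
0.2 [[0.643, 0.036, 0.2], [0.736, 0.033, 0.2], [0.767, 0.035, 0.2], [0.632, 0.206, 0.2]]
```

>>> servo_tool:
  plan:
    - [0, 0, 0, 0, 0, 0.9, 76]
    - [0, 0, 0, 0, 0, 0.9, 76]
    - [0, 0, 0, 0, 0, 0.9, 76]
    - [0, 0, 0, 0, 0, 0.9, 76]
    - [0, 0, 0, 0, 0, 0.9, 76]
    - [0, 0, 0, 0, 0, 0.9, 76]
    - [0, 0, 0, 0, 0, 0.9, 76]
    - [0, 0, 0, 0, 0, 0.9, 76]
    - [0, 0, 0, 0, 0, 0.9, 76]
    - [0, 0, 0, 0, 0, 0.9, 76]
    - [0, 0, 0, 0, 0, 0.9, 76]
    - [0, 0, 0, 0, 0, 0.9, 76]

```text
time: 6.73
tool_pos: [0.522, -0.067, 0.2591]
ee_rot: [-2.594, -0.084, 1.798]
wrist_force: [-0.3, 0.7, 0.3]
width: 0.0761
finger_force: 0.0
```

>>> servo_tool:
  plan:
    - [0, 0, 0, 0, 0, 0.9, 76]
    - [0, 0, 0, 0, 0, 0.9, 76]
    - [0, 0, 0, 0, 0, 0.9, 76]
    - [0, 0, 0, 0, 0, 0.9, 76]
    - [0, 0, 0, 0, 0, 0.9, 76]
    - [0, 0, 0, 0, 0, 0.9, 76]
    - [0, 0, 0, 0, 0, 0.9, 76]
    - [0, 0, 0, 0, 0, 0.9, 76]
    - [0, 0, 0, 0, 0, 0.9, 76]
    - [0, 0, 0, 0, 0, 0.9, 76]
    - [0, 0, 0, 0, 0, 0.9, 76]
    - [0, 0, 0, 0, 0, 0.9, 76]

```text
time: 7.73
tool_pos: [0.5219, -0.067, 0.2591]
ee_rot: [-2.952, 0.523, 0.458]
wrist_force: [-0.1, 0.3, 0.8]
width: 0.0761
finger_force: 0.0
```

```bash
cat >> h.py <<'E'
FL=Ro.from_euler('z',np.pi)
def rnow():
    o=robot.get_obs(); return o["tool_pos"],Ro.from_euler('xyz',o["ee_rot"])
E
python3 - <<'E'
from h import *
print(robot.get_obs()["joint_positions"].round(2))
R=Rt(3.25,np.radians(35))*FL
d=R.as_matrix()[:,2]; print(d.round(3))
g=np.array([.525,-.0645,.058])+.002*d   # TCP 2 mm ahead of the grasp point
print("hover",row(g-.10*d,R)); print("grasp",row(g,R))
print(back("top",[[323,213.8]],.052),back("top",[[325.8,236]],.05))
E
```

```text
[-0.15  0.43  0.98 -0.17  2.27  0.94]
[-0.57  -0.062 -0.819]
hover [1.094, 0.325, 0.716, -0.0, -0.037, 0.192]
grasp [1.037, 0.316, 1.714, -0.0, -0.037, 0.192]
[[ 0.58362135 -0.05969452  0.052     ]] [[ 0.50862014 -0.06635017  0.05      ]]
```

>>> servo_tool:
  plan:
    - [1, 0.32, 0.7, 0, -0.035, 0.19, 76]
    - [1, 0.32, 0.7, 0, -0.035, 0.19, 76]
    - [1, 0.32, 0.7, 0, -0.035, 0.19, 76]
    - [1, 0.32, 0.7, 0, -0.035, 0.19, 76]
    - [1, 0.32, 0.7, 0, -0.035, 0.19, 76]
    - [1, 0.32, 0.7, 0, -0.035, 0.19, 76]

```text
time: 8.23
tool_pos: [0.5745, -0.0618, 0.1463]
ee_rot: [-3.136, 0.608, 0.118]
wrist_force: [0.3, -0.3, 0.4]
width: 0.0761
finger_force: 0.0
```

```bash
python3 - <<'E'
from h import *
R=Rt(3.25,np.radians(35))*FL
d=R.as_matrix()[:,2]
g=np.array([.525,-.0645,.058])+.002*d
print("grasp",row(g,R))
a=cv2.imwrite("pics/s1.png",cv2.resize(robot.snapshot("scene")[130:340,200:440,::-1],None,fx=3,fy=2.85,interpolation=3))
E
```

```text
grasp [0.098, -0.026, 1.027, -0.0, -0.002, 0.005]
```

View pics/s1.png

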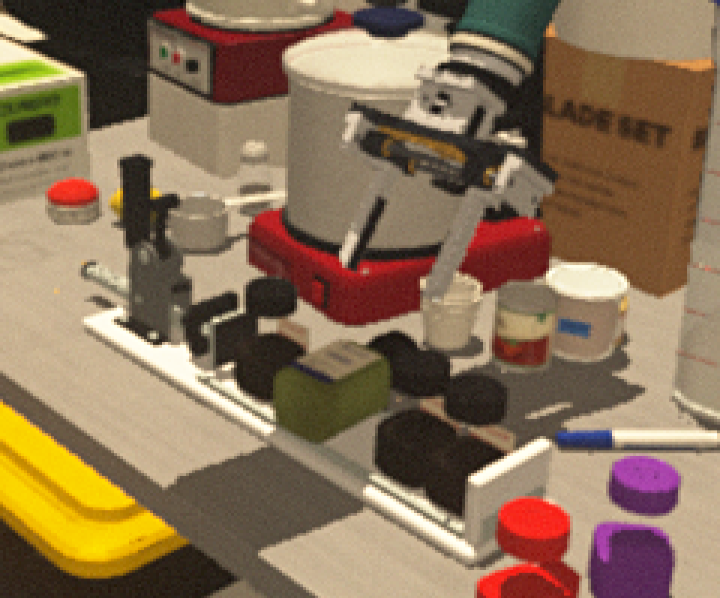

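>>> servo_tool:
  plan:
    - [0.1, -0.026, 0.3, 0, 0, 0, 76]
    - [0.1, -0.026, 0.5, 0, 0, 0, 76]
    - [0.1, -0.026, 0.7, 0, 0, 0, 76]
    - [0.1, -0.026, 0.85, 0, 0, 0, 76]
    - [0.1, -0.026, 0.95, 0, 0, 0, 76]
    - [0.1, -0.026, 1, 0, 0, 0, 76]
    - [0.1, -0.026, 1, 0, 0, 0, 76]

```text
time: 8.87
tool_pos: [0.5262, -0.0648, 0.0577]
ee_rot: [-3.137, 0.608, 0.116]
wrist_force: [-0.6, 0.5, -0.3]
width: 0.0759
finger_force: 0.0
```

No contact. Close.

>>> servo_tool:
  plan:
    - [0, 0, 0, 0, 0, 0, 66]
    - [0, 0, 0, 0, 0, 0, 60]
    - [0, 0, 0, 0, 0, 0, 54]
    - [0, 0, 0, 0, 0, 0, 50]
    - [0, 0, 0, 0, 0, 0, 50]
    - [0, 0, 0, 0, 0, 0, 50]
    - [0, 0, 0, 0, 0, 0, 50]
    - [0, 0, 0, 0, 0, 0, 50]

```text
time: 9.53
tool_pos: [0.5269, -0.0644, 0.0567]
ee_rot: [-3.137, 0.609, 0.117]
wrist_force: [1.5, 1.4, 4.9]
width: 0.0575
finger_force: 29.7
```

```bash
python3 - <<'E'
from h import *
o=robot.get_obs(); P,R=rnow(); print(P.round(4),R.as_matrix().round(3).tolist(),o["width"],o["finger_force"])
up=[P[0],P[1],.22]
print("lift",row(up,R))
# plan 3 stage rotation, check IK continuity
yaws=[3.25,3.21,3.18,np.pi]; q=o["joint_positions"]
for T,yaw,p in [(35,3.25,up),(10,3.22,[.53,-.066,.22]),(-20,3.18,[.52,-.066,.20]),(-40,np.pi,[.51,-.066,.18]),(-55,np.pi,[.51,-.066,.14]),(-55,np.pi,[.51,-.066,.08])]:
    q,e=ik(p,Rt(yaw,np.radians(T))*FL,q); print(T,q.round(2),round(e,4))
E
```

```text
[ 0.5269 -0.0644  0.0567] [[0.815, 0.114, -0.569], [0.096, -0.994, -0.062], [-0.572, -0.004, -0.82]] 0.057546769126586635 29.661016397585627
lift [-0.934, -0.007, -1.339, 0.0, 0.0, 0.0]
35 [-0.14  0.49  1.   -0.18  2.25  1.25] 0.0
10 [-0.2   0.18  1.28 -0.05  1.85  1.28] 0.0
-20 [-0.31 -0.21  1.74  0.12  1.29  1.21] 0.0
-40 [-0.41 -0.46  2.07  0.33  0.9   1.04] 0.0
-55 [-0.5  -0.53  2.32  0.78  0.6   0.58] 0.0
-55 [-0.5  -0.41  2.39  1.03  0.48  0.29] 0.0
```

>>> servo_tool:
  plan:
    - [-0.2, 0, -0.28, 0, 0, 0, 50]
    - [-0.45, 0, -0.65, 0, 0, 0, 50]
    - [-0.7, 0, -1, 0, 0, 0, 50]
    - [-0.7, 0, -1, 0, 0, 0, 50]
    - [-0.7, 0, -1, 0, 0, 0, 50]
    - [-0.7, 0, -1, 0, 0, 0, 50]

```text
time: 10.03
tool_pos: [0.5262, -0.0653, 0.1759]
ee_rot: [-3.137, 0.611, 0.117]
wrist_force: [-0.3, -0.8, -3.6]
width: 0.0575
finger_force: 29.6
```

```bash
python3 - <<'E'
from h import *
print(row([.515,-.066,.21],Rt(3.2,np.radians(-10))*FL))
E
```

```text
[-0.287, -0.007, -0.215, 0.005, 0.5, 0.036]
```

>>> servo_tool:
  plan:
    - [-0.29, 0, -0.22, 0.005, 0.1, 0.036, 50]
    - [-0.29, 0, -0.22, 0.005, 0.2, 0.036, 50]
    - [-0.29, 0, -0.22, 0.005, 0.3, 0.036, 50]
    - [-0.29, 0, -0.22, 0.005, 0.4, 0.036, 50]
    - [-0.29, 0, -0.22, 0.005, 0.5, 0.036, 50]
    - [-0.29, 0, -0.22, 0.005, 0.5, 0.036, 50]
    - [-0.29, 0, -0.22, 0.005, 0.5, 0.036, 50]
    - [-0.29, 0, -0.22, 0.005, 0.5, 0.036, 50]

```text
time: 10.7
tool_pos: [0.511, -0.0662, 0.2079]
ee_rot: [-3.14, -0.167, 0.057]
wrist_force: [0.7, -0.9, -3.9]
width: 0.0576
finger_force: 29.6
```

```bash
python3 - <<'E'
from h import *
print(row([.51,-.066,.19],Rt(np.pi,np.radians(-55))*FL))
E
```

```text
[-0.039, -0.002, 0.175, -0.021, 0.505, 0.031]
```

>>> servo_tool:
  plan:
    - [-0.04, 0, 0.17, -0.02, 0.07, 0.03, 50]
    - [-0.04, 0, 0.17, -0.02, 0.14, 0.03, 50]
    - [-0.04, 0, 0.17, -0.02, 0.21, 0.03, 50]
    - [-0.04, 0, 0.17, -0.02, 0.28, 0.03, 50]
    - [-0.04, 0, 0.17, -0.02, 0.35, 0.03, 50]
    - [-0.04, 0, 0.17, -0.02, 0.42, 0.03, 50]
    - [-0.04, 0, 0.17, -0.02, 0.46, 0.03, 50]
    - [-0.04, 0, 0.17, -0.02, 0.505, 0.03, 50]
    - [-0.04, 0, 0.17, -0.02, 0.505, 0.03, 50]
    - [-0.04, 0, 0.17, -0.02, 0.505, 0.03, 50]
    - [-0.04, 0, 0.17, -0.02, 0.505, 0.03, 50]

```text
time: 11.62
tool_pos: [0.5144, -0.0666, 0.1941]
ee_rot: [3.14, -0.964, 0.005]
wrist_force: [1.3, 0.4, -2.2]
width: 0.0578
finger_force: 29.6
```

```bash
python3 - <<'E'
from h import *
R=Rt(np.pi,np.radians(-55))*FL
print(robot.get_obs()["joint_positions"].round(2))
print(row([.51,-.066,.12],R))
im=robot.snapshot("scene"); cv2.imwrite("pics/s2.png",cv2.resize(im[110:340,200:440,::-1],None,fx=3,fy=2.6,interpolation=3))
t=robot.snapshot("top");cv2.imwrite("pics/t2.png",t[:,:,::-1])
E
```

```text
[-0.5  -0.58  2.24  0.67  0.7   0.72]
[-0.635, -0.007, 0.386, -0.002, -0.003, 0.002]
```

View pics/s2.png

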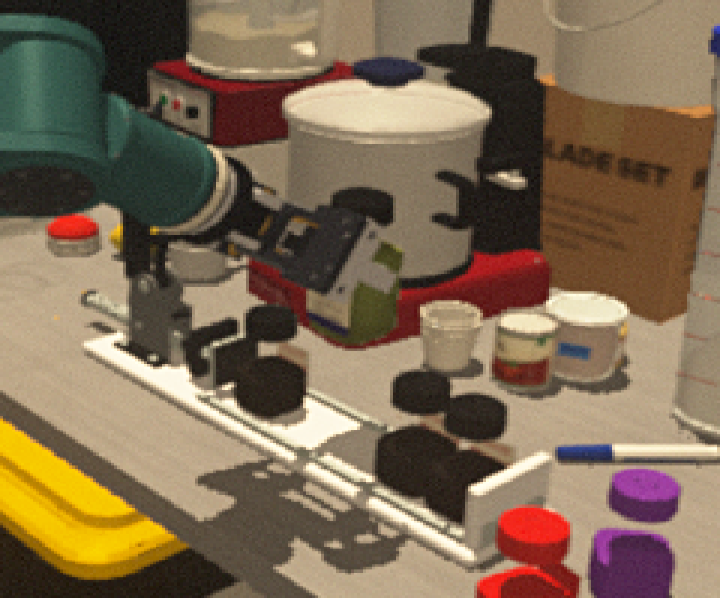

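```bash
python3 - <<'E'
from h import *
R=Rt(np.pi,np.radians(-55))*FL
for z in(.13,.095,.085): print(row([.502,-.0665,z],R))
q=robot.get_obs()["joint_positions"]
for z in(.13,.08): 
    q,e=ik([.502,-.0665,z],R,q);print(q.round(2),e)
E
```

```text
[-0.617, -0.004, 0.266, -0.001, -0.005, 0.002]
[-0.905, -0.004, 0.465, -0.001, -0.005, 0.002]
[-0.988, -0.004, 0.522, -0.001, -0.005, 0.002]
[-0.52 -0.54  2.35  0.81  0.6   0.54] 1.818878381243394e-11
[-0.52 -0.44  2.41  1.02  0.5   0.29] 3.0042635046356736e-13
```

>>> servo_tool:
  plan:
    - [-0.21, 0, 0.09, 0, -0.003, 0.002, 50]
    - [-0.42, 0, 0.18, 0, -0.003, 0.002, 50]
    - [-0.62, 0, 0.27, 0, -0.003, 0.002, 50]
    - [-0.76, 0, 0.37, 0, -0.003, 0.002, 50]
    - [-0.86, 0, 0.44, 0, -0.003, 0.002, 50]
    - [-0.905, 0, 0.465, 0, -0.003, 0.002, 50]
    - [-0.905, 0, 0.465, 0, -0.003, 0.002, 50]
    - [-0.905, 0, 0.465, 0, -0.003, 0.002, 50]

```text
time: 12.38
tool_pos: [0.502, -0.0669, 0.0948]
ee_rot: [-3.14, -0.963, 0.001]
wrist_force: [-0.0, 0.1, -2.0]
width: 0.0575
finger_force: 29.6
```

```bash
python3 - <<'E'
from h import *
R=Rt(np.pi,np.radians(-55))*FL
for z in(.085,.082,.079,.076): print(row([.502,-.0665,z],R))
im=robot.snapshot("scene"); cv2.imwrite("pics/s3.png",cv2.resize(im[190:310,240:400,::-1],None,fx=4.5,fy=4.5,interpolation=3))
E
```

```text
[-0.081, -0.004, 0.056, -0.001, -0.002, 0.0]
[-0.106, -0.004, 0.073, -0.001, -0.002, 0.0]
[-0.13, -0.004, 0.09, -0.001, -0.002, 0.0]
[-0.155, -0.004, 0.107, -0.001, -0.002, 0.0]
```

View pics/s3.png

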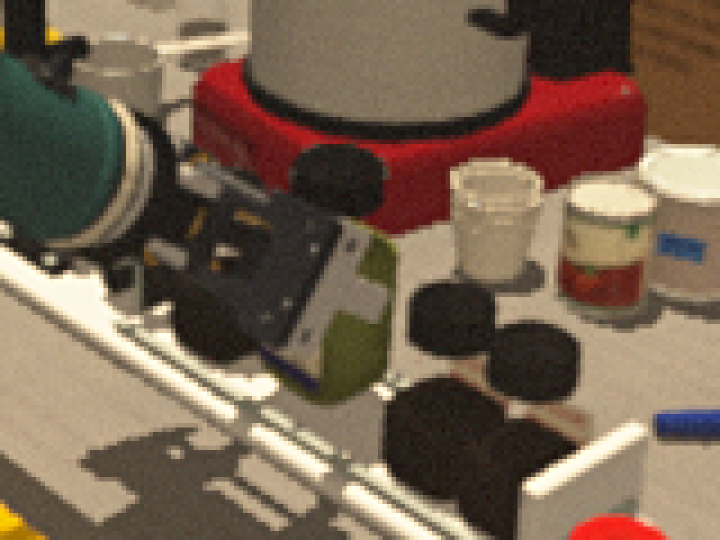

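>>> servo_tool:
  plan:
    - [-0.04, 0, 0.028, 0, 0, 0, 50]
    - [-0.08, 0, 0.056, 0, 0, 0, 50]
    - [-0.1, 0, 0.07, 0, 0, 0, 50]
    - [-0.1, 0, 0.07, 0, 0, 0, 50]

```text
time: 12.77
tool_pos: [0.5016, -0.0669, 0.0824]
ee_rot: [-3.14, -0.964, 0.0]
wrist_force: [0.0, -0.3, -2.3]
width: 0.0576
finger_force: 29.6
```

>>> servo_tool:
  plan:
    - [-0.016, 0, 0.011, 0, 0, 0, 50]
    - [-0.016, 0, 0.011, 0, 0, 0, 50]

```text
time: 12.93
tool_pos: [0.5019, -0.0671, 0.0811]
ee_rot: [-3.141, -0.965, 0.0]
wrist_force: [0.3, 0.0, -2.1]
width: 0.0576
finger_force: 29.6
```

>>> servo_tool:
  plan:
    - [-0.016, 0, 0.011, 0, 0, 0, 50]
    - [-0.016, 0, 0.011, 0, 0, 0, 50]

```text
time: 13.1
tool_pos: [0.5028, -0.0675, 0.0809]
ee_rot: [-3.141, -0.968, 0.001]
wrist_force: [-1.9, 0.3, 5.0]
width: 0.0581
finger_force: 29.6
```

>>> servo_tool:
  plan:
    - [-0.012, 0, 0.008, 0, 0, 0, 50]
    - [-0.012, 0, 0.008, 0, 0, 0, 50]

```text
time: 13.27
tool_pos: [0.5034, -0.0677, 0.0807]
ee_rot: [3.141, -0.97, 0.001]
wrist_force: [-2.2, 1.8, 7.1]
width: 0.0579
finger_force: 29.6
```

>>> servo_tool:
  plan:
    - [0.016, 0, -0.011, 0, 0, 0, 50]
    - [0.016, 0, -0.011, 0, 0, 0, 62]
    - [0.016, 0, -0.011, 0, 0, 0, 72]
    - [0.016, 0, -0.011, 0, 0, 0, 74]
    - [0.016, 0, -0.011, 0, 0, 0, 74]
    - [0.016, 0, -0.011, 0, 0, 0, 74]

```text
time: 13.77
tool_pos: [0.501, -0.0667, 0.078]
ee_rot: [-3.139, -0.963, -0.001]
wrist_force: [-1.1, 0.6, -0.8]
width: 0.0738
finger_force: 0.0
```

>>> servo_tool:
  plan:
    - [0, 0, -0.15, 0, 0, 0, 74]
    - [0, 0, -0.35, 0, 0, 0, 74]
    - [0, 0, -0.6, 0, 0, 0, 74]
    - [0, 0, -0.85, 0, 0, 0, 74]
    - [0, 0, -1, 0, 0, 0, 74]
    - [0, 0, -1, 0, 0, 0, 74]

```text
time: 14.27
tool_pos: [0.4399, -0.0788, 0.1295]
ee_rot: [-3.132, -0.959, -0.002]
wrist_force: [0.4, -0.3, 0.5]
width: 0.0742
finger_force: 0.0
```

```bash
python3 - <<'E'
from h import *
im=robot.snapshot("scene"); t=robot.snapshot("top")
a=cv2.resize(im[170:320,225:405,::-1],None,fx=2.2,fy=2.2,interpolation=3)[:330]; b=cv2.resize(t[200:275,225:405,::-1],None,fx=2.2,fy=3,interpolation=3)
cv2.imwrite("pics/p4.png",np.vstack([a,b]))
print(robot.get_obs()["joint_positions"].round(2)); P,R=rnow(); print(P.round(3))
E
```

```text
[-0.76 -0.76  2.45  0.85  0.86  0.43]
[ 0.44  -0.077  0.128]
```

View pics/p4.png

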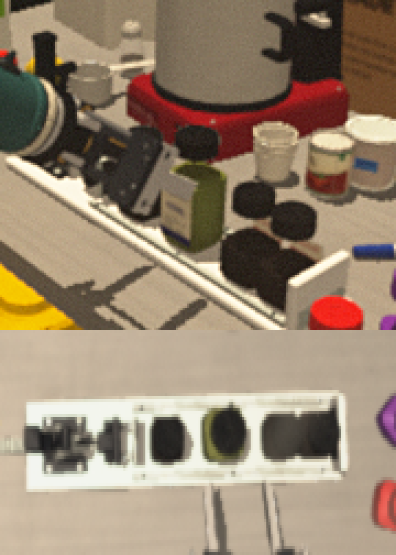

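```bash
python3 - <<'E'
from h import *
q=robot.get_obs()["joint_positions"]; c=rnow()
for p,T in (([.43,-.06,.20],-40),([.43,0,.26],0),([.47,.09,.27],0),([.5095,.17,.27],0),([.5095,.2025,.25],0)):
    R=Rt(np.pi,np.radians(T))*FL; q,e=ik(p,R,q); print(T,q.round(2),round(e,4),row(p,R,c)); c=(np.array(p),R)
E
```

```text
-40 [-0.53 -0.71  2.15  0.37  1.1   0.98] 0.0 [0.53, -0.179, -0.49, -0.006, -0.165, 0.0]
0 [-0.13 -0.19  1.56  0.    1.77  1.44] 0.0 [0.386, -0.6, -0.46, 0.0, -0.444, 0.0]
0 [ 0.07 -0.08  1.44  0.    1.78  1.64] 0.0 [0.4, -0.9, -0.1, 0.0, 0.0, 0.0]
0 [0.22 0.05 1.31 0.   1.77 1.79] 0.0 [0.395, -0.8, 0.0, 0.0, 0.0, 0.0]
0 [0.28 0.08 1.32 0.   1.74 1.85] 0.0 [-0.0, -0.325, 0.2, 0.0, 0.0, 0.0]
```

>>> servo_tool:
  plan:
    - [0.53, -0.18, -0.49, 0, -0.02, 0, 74]
    - [0.53, -0.18, -0.49, 0, -0.08, 0, 74]
    - [0.53, -0.18, -0.49, 0, -0.165, 0, 74]
    - [0.53, -0.18, -0.49, 0, -0.165, 0, 74]
    - [0.53, -0.18, -0.49, 0, -0.165, 0, 74]

```text
time: 14.78
tool_pos: [0.4315, -0.0581, 0.2023]
ee_rot: [-3.135, -0.702, 0.01]
wrist_force: [-0.1, 0.7, -1.2]
width: 0.0739
finger_force: 0.0
```

>>> servo_tool:
  plan:
    - [0.39, -0.6, -0.46, 0, -0.44, 0, 80]
    - [0.39, -0.6, -0.46, 0, -0.44, 0, 80]
    - [0.39, -0.6, -0.46, 0, -0.44, 0, 80]
    - [0.39, -0.6, -0.46, 0, -0.44, 0, 80]
    - [0.39, -0.6, -0.46, 0, -0.44, 0, 80]
    - [0.39, -0.6, -0.46, 0, -0.44, 0, 80]
    - [0.39, -0.6, -0.46, 0, -0.44, 0, 80]
    - [0.39, -0.6, -0.46, 0, -0.44, 0, 80]

```text
time: 15.45
tool_pos: [0.4294, 0.0006, 0.2572]
ee_rot: [-3.132, -0.002, 0.011]
wrist_force: [0.1, -0.2, -0.5]
width: 0.0801
finger_force: 0.0
```

>>> servo_tool:
  plan:
    - [0.4, -0.9, -0.1, 0, 0, 0, 88]
    - [0.4, -0.9, -0.1, 0, 0, 0, 88]
    - [0.4, -0.9, -0.1, 0, 0, 0, 88]
    - [0.4, -0.9, -0.1, 0, 0, 0, 88]

```text
time: 15.78
tool_pos: [0.4681, 0.0928, 0.271]
ee_rot: [-3.132, -0.009, 0.013]
wrist_force: [-0.2, -0.3, 0.3]
width: 0.088
finger_force: 0.0
```

```bash
python3 - <<'E'
from h import *
R=Rt(np.pi,0)*FL
print(row([.5095,.2025,.27],R))
robot.snapshot("top"); d=robot.find_in("tall_jar","top"); print(d)
robot.snapshot("scene"); 
for t in ("jaw_pad","jar_a","tall_jar"): print(t,[(np.round(x["extent"],1).tolist(),round(x["conf"],2)) for x in robot.find_in(t,"scene")])
E
```

```text
[0.428, -1.092, 0.024, -0.006, -0.005, 0.008]
[{'extent': [325.1, 237.1, 24.7, 22.9], 'conf': 0.86}]
jaw_pad [([278.1, 250.9, 19.3, 20.5], 0.61)]
jar_a [([340.1, 277.9, 28.7, 50.4], 0.94), ([288.6, 247.9, 27.0, 47.9], 0.87), ([410.8, 318.5, 32.0, 51.8], 0.74), ([354.4, 288.5, 30.9, 46.6], 0.58)]
tall_jar [([311.7, 256.9, 29.6, 62.1], 0.81), ([249.0, 218.2, 28.0, 63.0], 0.6)]
```

>>> servo_tool:
  plan:
    - [0.43, -1, 0.02, -0.006, -0.005, 0.008, 90]
    - [0.43, -1, 0.02, -0.006, -0.005, 0.008, 90]
    - [0.43, -1, 0.02, -0.006, -0.005, 0.008, 90]
    - [0.43, -1, 0.02, -0.006, -0.005, 0.008, 90]
    - [0.43, -1, 0.02, -0.006, -0.005, 0.008, 90]
    - [0.43, -1, 0.02, -0.006, -0.005, 0.008, 90]

```text
time: 16.58
tool_pos: [0.5107, 0.1897, 0.2706]
ee_rot: [3.138, 0.001, -0.005]
wrist_force: [-0.7, -0.3, -0.7]
width: 0.0901
finger_force: 0.0
```

```bash
python3 - <<'E'
from h import *
print(row([.5095,.2025,.149],Rt(np.pi,0)*FL))
E
```

```text
[-0.012, -0.133, 1.216, 0.002, 0.0, -0.003]
```

>>> servo_tool:
  plan:
    - [-0.012, -0.11, 0, 0, 0, 0, 94]
    - [-0.012, -0.11, 0.2, 0, 0, 0, 94]
    - [-0.012, -0.11, 0.5, 0, 0, 0, 94]
    - [-0.012, -0.11, 0.8, 0, 0, 0, 94]
    - [-0.012, -0.11, 1, 0, 0, 0, 94]
    - [-0.012, -0.11, 1, 0, 0, 0, 94]

```text
time: 17.08
tool_pos: [0.5065, 0.2001, 0.1654]
ee_rot: [3.136, 0.01, -0.005]
wrist_force: [-1.4, 0.7, -1.5]
width: 0.0942
finger_force: 0.0
```

>>> servo_tool:
  plan:
    - [0, 0, 0.12, 0, 0, 0, 94]
    - [0, 0, 0.21, 0, 0, 0, 94]
    - [0, 0, 0.21, 0, 0, 0, 94]

```text
time: 17.33
tool_pos: [0.5094, 0.2012, 0.1488]
ee_rot: [3.138, 0.001, -0.004]
wrist_force: [-0.4, -0.2, -1.0]
width: 0.0938
finger_force: 0.0
```

```bash
python3 - <<'E'
from h import *
print(row([.5095,.2025,.149],Rt(np.pi,0)*FL))
im=robot.snapshot("scene"); t=robot.snapshot("top")
a=cv2.resize(im[150:260,225:345,::-1],None,fx=4,fy=4,interpolation=3); b=cv2.resize(t[215:265,225:345,::-1],None,fx=4,fy=3,interpolation=3)
cv2.imwrite("pics/p5.png",np.vstack([a,b]))
E
```

```text
[0.001, -0.013, -0.002, 0.002, 0.001, -0.003]
```

View pics/p5.png

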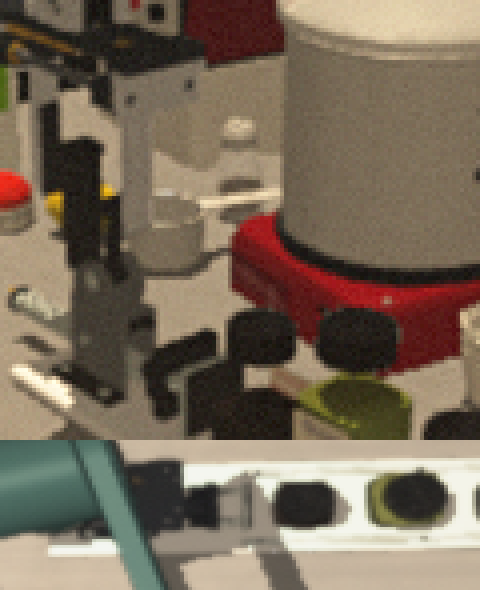

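>>> servo_tool:
  plan:
    - [0, -0.015, 0, 0, 0, 0, 84]
    - [0, -0.015, 0, 0, 0, 0, 74]
    - [0, -0.015, 0, 0, 0, 0, 64]
    - [0, -0.015, 0, 0, 0, 0, 56]

```text
time: 17.77
tool_pos: [0.5108, 0.2003, 0.1518]
ee_rot: [3.133, -0.003, -0.005]
wrist_force: [-0.5, -7.1, 5.2]
width: 0.0711
finger_force: 3.7
```

>>> servo_tool:
  plan:
    - [0, 0, 0, 0, 0, 0, 48]
    - [0, 0, 0, 0, 0, 0, 42]
    - [0, 0, 0, 0, 0, 0, 38]
    - [0, 0, 0, 0, 0, 0, 36]
    - [0, 0, 0, 0, 0, 0, 36]
    - [0, 0, 0, 0, 0, 0, 36]
    - [0, 0, 0, 0, 0, 0, 36]

```text
time: 18.35
tool_pos: [0.5112, 0.2013, 0.1519]
ee_rot: [3.136, -0.004, -0.005]
wrist_force: [0.7, -4.8, 4.0]
width: 0.0367
finger_force: 30.0
```

>>> servo_tool:
  plan:
    - [0, 0, 0, 0, 0, 0, 60]
    - [0, 0, 0, 0, 0, 0, 80]
    - [0, 0, 0, 0, 0, 0, 94]
    - [0, 0, 0, 0, 0, 0, 94]
    - [0, 0, 0, 0, 0, 0, 94]
    - [0, 0, 0, 0, 0, 0, 94]

```text
time: 18.85
tool_pos: [0.5098, 0.2031, 0.1492]
ee_rot: [3.139, 0.001, -0.003]
wrist_force: [1.0, -2.4, -0.3]
width: 0.073
finger_force: 1.0
```

```bash
cat >> h.py <<'E'
def look(n):
    im=robot.snapshot("scene"); t=robot.snapshot("top"); cv2.imwrite(f"pics/S{n}.png",im[:,:,::-1]); cv2.imwrite(f"pics/T{n}.png",t[:,:,::-1])
    for c in("scene","top"):
        for th in ("jaw_pad","tall_jar","jar_a"): print(c,th,[(np.round(x["extent"],1).tolist(),round(x["conf"],2)) for x in robot.find_in(th,c) if x["conf"]>.4])
    # top profile along lane centre
    g=t.mean(2)
    for r in(229,243): print(r,g[r,268:384].round().astype(int).tolist())
E
python3 - <<'E'
from h import *
a=cv2.imread("pics/top0.png").mean(2)
for r in(229,243): print(r,a[r,268:384].round().astype(int).tolist())
look(1)
# expected columns in top for jaw face top edge (z .070) at jig x
for X in(-.07,-.05,-.03,-.01,.01): print(X,proj("top",jig2w([[X,-.02,.070],[X,.02,.070]],(.5095,-.0135),-np.pi/2)).round(1).tolist())
E
```

```text
229 [240, 240, 240, 239, 226, 219, 217, 213, 162, 137, 143, 207, 234, 239, 239, 238, 238, 227, 202, 197, 232, 237, 239, 239, 240, 237, 184, 113, 88, 85, 86, 84, 85, 84, 83, 73, 70, 78, 129, 204, 233, 238, 239, 239, 238, 238, 236, 204, 120, 96, 150, 213, 221, 201, 201, 198, 207, 207, 204, 207, 207, 209, 217, 219, 181, 131, 197, 232, 236, 237, 237, 237, 237, 237, 236, 234, 207, 140, 80, 54, 52, 57, 59, 61, 64, 66, 68, 71, 74, 73, 73, 84, 98, 79, 68, 63, 60, 58, 54, 53, 50, 50, 49, 45, 45, 43, 41, 38, 35, 47, 118, 225, 236, 230, 176, 159]
243 [240, 241, 240, 237, 165, 92, 65, 57, 64, 75, 65, 71, 121, 155, 154, 169, 206, 177, 196, 135, 128, 134, 153, 231, 238, 219, 146, 94, 73, 65, 52, 44, 43, 40, 43, 50, 74, 89, 93, 119, 148, 197, 213, 233, 238, 239, 239, 238, 235, 163, 99, 118, 198, 209, 200, 190, 181, 183, 181, 170, 155, 149, 153, 158, 159, 150, 111, 129, 225, 236, 236, 236, 236, 236, 236, 234, 232, 208, 192, 185, 143, 124, 121, 121, 121, 120, 127, 176, 192, 193, 204, 228, 231, 220, 202, 194, 193, 193, 193, 193, 193, 193, 196, 197, 201, 205, 223, 167, 105, 91, 105, 159, 231, 236, 228,
[... 1236 characters left out ...]
89, 54, 54, 55, 45, 38, 39, 66, 112, 126, 130, 132, 129, 125, 190, 138, 92, 64, 56, 66, 67, 54, 48, 45, 43, 51, 77, 84, 95, 117, 134, 157, 211, 237, 241, 242, 242, 242, 241, 229, 206, 142, 102, 101, 105, 113, 109, 107, 104, 99, 105, 106, 103, 106, 112, 135, 148, 159, 208, 235, 240, 240, 240, 240, 240, 239, 237, 215, 202, 194, 150, 129, 127, 126, 127, 125, 134, 186, 201, 203, 213, 233, 236, 228, 210, 203, 203, 201, 202, 202, 202, 202, 205, 207, 209, 214, 229, 175, 111, 96, 110, 167, 236, 240, 234, 196]
-0.07 [[289.6, 242.5], [289.2, 230.4]]
-0.05 [[295.6, 242.3], [295.2, 230.2]]
-0.03 [[301.7, 242.1], [301.3, 230.1]]
-0.01 [[307.7, 242.0], [307.3, 229.9]]
0.01 [[313.8, 241.8], [313.3, 229.7]]
```

>>> servo_tool:
  plan:
    - [0, 0, 0, 0, 0, 0, 92]
    - [0, 0, 0, 0, 0, 0, 92]
    - [0, 0, 0, 0, 0, 0, 92]
    - [0, 0, 0, 0, 0, 0, 92]

```text
time: 19.58
tool_pos: [0.5097, 0.2031, 0.1497]
ee_rot: [3.139, 0.0, -0.004]
wrist_force: [0.4, 0.3, 0.0]
width: 0.0921
finger_force: 0.0
```

>>> servo_tool:
  plan:
    - [0, 0, 0, 0, 0, 0, 36]
    - [0, 0, 0, 0, 0, 0, 36]
    - [0, 0, 0, 0, 0, 0, 36]
    - [0, 0, 0, 0, 0, 0, 36]
    - [0, 0, 0, 0, 0, 0, 36]
    - [0, 0, 0, 0, 0, 0, 36]
    - [0, 0, 0, 0, 0, 0, 36]
    - [0, 0, 0, 0, 0, 0, 36]
    - [0, 0, 0, 0, 0, 0, 36]
    - [0, 0, 0, 0, 0, 0, 36]
    - [0, 0, 0, 0, 0, 0, 36]

```text
time: 20.5
tool_pos: [0.5107, 0.2013, 0.1512]
ee_rot: [3.136, -0.002, -0.005]
wrist_force: [0.3, -6.5, 4.7]
width: 0.0366
finger_force: 30.0
```

>>> servo_tool:
  plan:
    - [0, 0, 0, 0, 0, 0, 92]
    - [0, 0, 0, 0, 0, 0, 92]
    - [0, 0, 0, 0, 0, 0, 92]
    - [0, 0, 0, 0, 0, 0, 92]
    - [0, 0, 0, 0, 0, 0, 92]
    - [0, 0, 0, 0, 0, 0, 92]
    - [0, 0, 0, 0, 0, 0, 92]
    - [0, 0, 0, 0, 0, 0, 92]
    - [0, 0, 0, 0, 0, 0, 92]
    - [0, 0, 0, 0, 0, 0, 92]
    - [0, 0, 0, 0, 0, 0, 92]

```text
time: 21.42
tool_pos: [0.5096, 0.2036, 0.1497]
ee_rot: [3.14, 0.0, -0.003]
wrist_force: [0.2, 0.8, 0.0]
width: 0.0919
finger_force: 0.0
```

```bash
cat >> h.py <<'E'
def prof():
    t=robot.snapshot("top").mean(2)
    for r in(229,232,236): print(r,t[r,280:384].round().astype(int).tolist())
E
python3 - <<'E'
from h import *
prof()
E
```

```text
229 [178, 147, 140, 130, 115, 111, 106, 98, 111, 114, 127, 204, 235, 238, 238, 236, 225, 234, 185, 172, 175, 117, 79, 73, 76, 75, 74, 73, 72, 71, 73, 72, 109, 208, 237, 239, 207, 124, 97, 106, 107, 84, 52, 38, 39, 36, 35, 38, 40, 37, 37, 36, 38, 38, 49, 110, 205, 237, 241, 241, 240, 240, 240, 238, 215, 148, 85, 56, 55, 57, 58, 63, 65, 67, 72, 73, 75, 74, 76, 86, 101, 82, 69, 66, 64, 60, 56, 53, 52, 53, 52, 49, 47, 45, 42, 41, 40, 50, 123, 231, 240, 235, 186, 168]
232 [141, 138, 134, 92, 51, 33, 28, 33, 59, 73, 66, 87, 167, 171, 167, 159, 155, 226, 162, 73, 40, 35, 37, 38, 34, 39, 38, 39, 36, 40, 39, 36, 38, 43, 98, 191, 130, 80, 107, 111, 84, 52, 38, 33, 35, 37, 32, 36, 39, 44, 41, 36, 37, 36, 38, 38, 88, 197, 220, 237, 240, 240, 237, 169, 78, 52, 56, 59, 59, 61, 63, 67, 69, 70, 72, 72, 73, 73, 72, 69, 68, 65, 63, 63, 56, 51, 51, 49, 48, 45, 42, 45, 44, 42, 41, 40, 40, 39, 59, 144, 233, 235, 193, 168]
236 [81, 49, 35, 36, 34, 34, 35, 33, 37, 59, 62, 86, 130, 159, 235, 241, 215, 204, 169, 97, 46, 33, 38, 36, 35, 36, 36, 38, 36, 37, 36, 41, 40, 38, 53, 97, 80, 71, 86, 107, 97, 60, 49, 39, 39, 35, 35, 34, 38, 39, 36, 41, 39, 38, 38, 44, 87, 130, 158, 232, 240, 240, 237, 166, 79, 60, 63, 65, 65, 65, 69, 69, 70, 71, 69, 70, 69, 67, 65, 63, 63, 60, 56, 57, 50, 44, 44, 47, 42, 41, 38, 38, 38, 36, 37, 38, 35, 38, 61, 152, 234, 237, 207, 174]
```

>>> servo_tool:
  plan:
    - [0, 0, 0, 0, 0, 0, 36]
    - [0, 0, 0, 0, 0, 0, 36]
    - [0, 0, 0, 0, 0, 0, 36]
    - [0, 0, 0, 0, 0, 0, 36]
    - [0, 0, 0, 0, 0, 0, 36]
    - [0, 0, 0, 0, 0, 0, 36]
    - [0, 0, 0, 0, 0, 0, 36]
    - [0, 0, 0, 0, 0, 0, 36]
    - [0, 0, 0, 0, 0, 0, 36]
    - [0, 0, 0, 0, 0, 0, 36]
    - [0, 0, 0, 0, 0, 0, 36]

```text
time: 22.38
tool_pos: [0.5107, 0.2013, 0.1515]
ee_rot: [3.136, -0.003, -0.005]
wrist_force: [-0.5, -6.3, 6.0]
width: 0.0366
finger_force: 30.0
```

>>> servo_tool:
  plan:
    - [0, 0, 0, 0, 0, 0, 92]
    - [0, 0, 0, 0, 0, 0, 92]
    - [0, 0, 0, 0, 0, 0, 92]
    - [0, 0, 0, 0, 0, 0, 92]
    - [0, 0, 0, 0, 0, 0, 92]
    - [0, 0, 0, 0, 0, 0, 92]
    - [0, 0, 0, 0, 0, 0, 92]
    - [0, 0, 0, 0, 0, 0, 92]
    - [0, 0, 0, 0, 0, 0, 92]
    - [0, 0, 0, 0, 0, 0, 92]
    - [0, 0, 0, 0, 0, 0, 92]

```text
time: 23.3
tool_pos: [0.5096, 0.2036, 0.1497]
ee_rot: [3.14, 0.0, -0.003]
wrist_force: [-0.3, -0.4, 0.4]
width: 0.0921
finger_force: 0.0
```

```bash
python3 - <<'E'
from h import *
prof()
E
```

```text
229 [178, 146, 141, 141, 141, 141, 141, 142, 158, 205, 212, 212, 210, 179, 129, 105, 124, 200, 222, 229, 238, 239, 198, 222, 170, 138, 137, 98, 67, 59, 58, 57, 58, 58, 58, 58, 58, 76, 144, 163, 114, 86, 104, 109, 99, 67, 45, 38, 37, 35, 38, 38, 39, 38, 37, 36, 38, 56, 118, 200, 236, 240, 240, 238, 216, 146, 83, 57, 55, 58, 59, 62, 66, 68, 70, 72, 74, 73, 76, 87, 101, 82, 70, 66, 64, 62, 56, 52, 52, 53, 52, 49, 47, 45, 42, 40, 38, 51, 124, 231, 240, 235, 185, 166]
232 [141, 142, 141, 141, 139, 140, 138, 129, 123, 87, 62, 52, 45, 43, 81, 78, 65, 98, 157, 167, 156, 140, 138, 225, 154, 62, 36, 35, 34, 38, 37, 36, 38, 41, 38, 41, 40, 37, 37, 35, 49, 86, 106, 92, 57, 39, 37, 34, 35, 35, 36, 38, 43, 41, 38, 38, 40, 41, 41, 85, 198, 234, 237, 168, 79, 55, 55, 57, 58, 61, 64, 67, 68, 70, 72, 74, 73, 72, 71, 70, 67, 64, 63, 62, 58, 53, 53, 49, 48, 46, 43, 45, 43, 42, 40, 38, 40, 38, 59, 144, 232, 235, 193, 169]
236 [110, 110, 111, 111, 109, 108, 73, 44, 37, 33, 40, 61, 65, 56, 77, 78, 66, 104, 133, 160, 235, 240, 193, 229, 164, 72, 40, 34, 38, 35, 35, 35, 35, 34, 37, 36, 36, 39, 38, 39, 38, 56, 101, 98, 60, 46, 43, 38, 34, 36, 33, 36, 38, 41, 43, 43, 38, 39, 44, 68, 126, 158, 226, 162, 79, 59, 63, 66, 64, 64, 69, 69, 71, 72, 72, 69, 69, 67, 66, 65, 62, 60, 56, 54, 51, 45, 43, 45, 44, 40, 38, 39, 37, 37, 36, 38, 37, 38, 60, 152, 234, 237, 207, 174]
```

>>> servo_tool:
  plan:
    - [0, 0, 0, 0, 0, 0, 36]
    - [0, 0, 0, 0, 0, 0, 36]
    - [0, 0, 0, 0, 0, 0, 36]
    - [0, 0, 0, 0, 0, 0, 36]
    - [0, 0, 0, 0, 0, 0, 36]
    - [0, 0, 0, 0, 0, 0, 36]
    - [0, 0, 0, 0, 0, 0, 36]
    - [0, 0, 0, 0, 0, 0, 36]
    - [0, 0, 0, 0, 0, 0, 36]
    - [0, 0, 0, 0, 0, 0, 36]
    - [0, 0, 0, 0, 0, 0, 36]

```text
time: 24.27
tool_pos: [0.5108, 0.2013, 0.1516]
ee_rot: [3.136, -0.003, -0.005]
wrist_force: [-0.4, -5.6, 5.6]
width: 0.0368
finger_force: 30.0
```

>>> servo_tool:
  plan:
    - [0, 0, 0, 0, 0, 0, 92]
    - [0, 0, 0, 0, 0, 0, 92]
    - [0, 0, 0, 0, 0, 0, 92]
    - [0, 0, 0, 0, 0, 0, 92]
    - [0, 0, 0, 0, 0, 0, 92]
    - [0, 0, 0, 0, 0, 0, 92]
    - [0, 0, 0, 0, 0, 0, 92]
    - [0, 0, 0, 0, 0, 0, 92]
    - [0, 0, 0, 0, 0, 0, 92]
    - [0, 0, 0, 0, 0, 0, 92]
    - [0, 0, 0, 0, 0, 0, 92]

```text
time: 25.18
tool_pos: [0.5096, 0.2036, 0.1497]
ee_rot: [3.14, 0.001, -0.003]
wrist_force: [-0.1, 0.1, -0.0]
width: 0.0921
finger_force: 0.0
```

```bash
python3 - <<'E'
from h import *
prof()
E
```

```text
229 [177, 147, 141, 141, 140, 140, 141, 142, 168, 235, 242, 243, 242, 243, 242, 224, 185, 172, 168, 141, 109, 91, 115, 213, 232, 225, 222, 218, 180, 221, 167, 187, 126, 69, 59, 57, 58, 55, 55, 56, 51, 47, 46, 69, 146, 162, 109, 80, 100, 109, 99, 72, 43, 39, 37, 36, 37, 41, 39, 38, 39, 40, 43, 56, 104, 112, 78, 57, 56, 57, 59, 62, 65, 68, 70, 73, 74, 72, 76, 87, 101, 82, 69, 67, 64, 60, 55, 54, 52, 53, 51, 46, 47, 45, 43, 40, 38, 50, 124, 231, 240, 235, 184, 168]
232 [141, 141, 141, 140, 140, 139, 141, 140, 141, 142, 168, 233, 230, 224, 217, 133, 63, 51, 46, 45, 82, 77, 63, 102, 138, 158, 158, 156, 141, 217, 145, 58, 36, 35, 34, 36, 37, 38, 39, 39, 39, 39, 36, 38, 37, 37, 47, 86, 107, 99, 60, 39, 37, 37, 37, 37, 38, 40, 45, 44, 43, 44, 46, 48, 51, 52, 51, 58, 59, 59, 63, 67, 68, 70, 72, 72, 73, 73, 72, 70, 66, 66, 63, 61, 58, 53, 51, 50, 47, 43, 44, 45, 42, 42, 40, 39, 38, 37, 59, 145, 232, 235, 194, 169]
236 [111, 111, 110, 110, 110, 112, 110, 111, 108, 107, 117, 171, 115, 82, 78, 76, 73, 68, 62, 49, 81, 77, 65, 102, 134, 159, 235, 239, 188, 227, 159, 68, 38, 33, 37, 38, 36, 36, 36, 36, 36, 33, 36, 39, 39, 39, 39, 59, 104, 104, 63, 48, 42, 39, 35, 39, 38, 40, 47, 49, 49, 51, 51, 54, 55, 56, 57, 60, 63, 63, 68, 69, 70, 71, 70, 70, 69, 68, 68, 64, 63, 60, 58, 57, 51, 43, 43, 44, 43, 41, 40, 37, 38, 35, 35, 37, 39, 39, 60, 152, 235, 237, 207, 175]
```

>>> servo_tool:
  plan:
    - [0, 0, 0, 0, 0, 0, 66]
    - [0, 0, 0, 0, 0, 0, 66]
    - [0, 0, 0, 0, 0, 0, 66]
    - [0, 0, 0, 0, 0, 0, 66]
    - [0, 0, 0, 0, 0, 0, 66]
    - [0, 0, 0, 0, 0, 0, 66]

```text
time: 25.73
tool_pos: [0.5101, 0.1995, 0.1513]
ee_rot: [3.132, -0.001, -0.006]
wrist_force: [-2.6, -8.0, 7.2]
width: 0.0662
finger_force: 4.5
```

>>> servo_tool:
  plan:
    - [0, 0, 0, 0, 0, 0, 60]
    - [0, 0, 0, 0, 0, 0, 60]
    - [0, 0, 0, 0, 0, 0, 60]

```text
time: 25.98
tool_pos: [0.5103, 0.1994, 0.1516]
ee_rot: [3.132, -0.001, -0.006]
wrist_force: [-2.8, -9.4, 7.8]
width: 0.0602
finger_force: 4.7
```

>>> servo_tool:
  plan:
    - [0, 0, 0, 0, 0, 0, 56]
    - [0, 0, 0, 0, 0, 0, 56]
    - [0, 0, 0, 0, 0, 0, 56]

```text
time: 26.23
tool_pos: [0.5105, 0.1995, 0.1517]
ee_rot: [3.132, -0.002, -0.006]
wrist_force: [-2.3, -8.2, 6.6]
width: 0.0562
finger_force: 4.5
```

```bash
python3 - <<'E'
from h import *
prof(); print(robot.get_obs()["finger_force"])
E
```

```text
229 [219, 177, 146, 141, 141, 141, 141, 140, 151, 214, 238, 242, 242, 242, 242, 242, 242, 235, 197, 173, 171, 166, 124, 105, 90, 109, 214, 230, 229, 223, 186, 160, 207, 159, 158, 106, 63, 58, 57, 52, 71, 57, 46, 48, 47, 53, 98, 145, 121, 86, 82, 104, 109, 100, 67, 45, 42, 40, 38, 39, 43, 42, 45, 45, 44, 48, 53, 59, 57, 57, 59, 61, 69, 69, 72, 74, 75, 75, 75, 88, 102, 82, 69, 66, 62, 61, 57, 53, 52, 53, 51, 49, 46, 44, 41, 39, 40, 50, 124, 231, 240, 235, 185, 168]
232 [141, 141, 141, 140, 142, 141, 140, 141, 140, 141, 159, 234, 242, 242, 241, 230, 224, 215, 131, 63, 49, 44, 42, 80, 77, 62, 99, 128, 154, 208, 187, 144, 197, 133, 63, 39, 34, 35, 38, 34, 36, 40, 40, 37, 39, 38, 35, 35, 38, 53, 106, 113, 98, 59, 39, 38, 37, 39, 38, 39, 43, 47, 48, 48, 51, 52, 56, 58, 61, 62, 63, 67, 68, 71, 73, 71, 73, 72, 73, 69, 67, 67, 64, 61, 58, 50, 53, 52, 47, 46, 45, 44, 44, 41, 41, 38, 40, 39, 59, 144, 232, 235, 192, 168]
236 [110, 111, 110, 110, 110, 109, 111, 109, 111, 109, 116, 151, 200, 192, 174, 111, 81, 78, 74, 71, 68, 62, 48, 79, 77, 64, 102, 134, 160, 231, 209, 152, 214, 141, 59, 37, 32, 38, 35, 37, 35, 33, 36, 35, 35, 36, 38, 39, 40, 49, 90, 109, 99, 62, 50, 44, 42, 39, 40, 42, 46, 50, 54, 59, 58, 59, 61, 64, 63, 64, 68, 72, 72, 72, 71, 69, 69, 67, 65, 65, 62, 61, 56, 52, 49, 44, 44, 43, 42, 42, 38, 37, 36, 33, 36, 38, 38, 37, 61, 152, 235, 237, 208, 175]
4.493029564619064
```

>>> servo_tool:
  plan:
    - [0, 0, 0, 0, 0, 0, 53]
    - [0, 0, 0, 0, 0, 0, 53]
    - [0, 0, 0, 0, 0, 0, 53]

```text
time: 26.53
tool_pos: [0.5106, 0.1994, 0.1517]
ee_rot: [3.132, -0.002, -0.006]
wrist_force: [-1.2, -9.2, 6.9]
width: 0.0533
finger_force: 4.7
```

>>> servo_tool:
  plan:
    - [0, 0, 0, 0, 0, 0, 50]
    - [0, 0, 0, 0, 0, 0, 50]
    - [0, 0, 0, 0, 0, 0, 50]

```text
time: 26.78
tool_pos: [0.5106, 0.1992, 0.1518]
ee_rot: [3.131, -0.002, -0.006]
wrist_force: [-2.4, -9.1, 8.4]
width: 0.0499
finger_force: 4.9
```

```bash
python3 - <<'E'
from h import *
prof(); print(robot.get_obs()["finger_force"])
E
```

```text
229 [220, 177, 147, 142, 141, 141, 141, 141, 151, 213, 239, 242, 243, 242, 242, 242, 242, 242, 235, 197, 173, 169, 139, 106, 94, 93, 139, 215, 226, 225, 212, 169, 221, 165, 153, 101, 66, 60, 56, 48, 44, 45, 48, 45, 46, 45, 60, 117, 153, 107, 74, 101, 109, 107, 81, 51, 40, 40, 37, 37, 41, 43, 43, 42, 44, 48, 51, 57, 55, 58, 60, 63, 65, 67, 71, 73, 74, 74, 73, 74, 82, 74, 69, 67, 64, 60, 55, 52, 53, 52, 49, 47, 45, 45, 43, 40, 38, 49, 123, 229, 240, 235, 185, 168]
232 [141, 140, 141, 140, 142, 141, 140, 142, 139, 141, 161, 234, 242, 242, 242, 241, 230, 219, 161, 89, 54, 46, 41, 47, 79, 72, 71, 126, 165, 203, 193, 160, 226, 157, 65, 38, 35, 36, 36, 37, 35, 36, 41, 39, 38, 39, 37, 37, 37, 40, 66, 104, 109, 72, 42, 38, 38, 37, 38, 38, 42, 47, 50, 49, 49, 52, 55, 58, 59, 62, 63, 66, 68, 71, 72, 73, 74, 73, 72, 70, 67, 66, 63, 61, 60, 54, 51, 51, 48, 44, 42, 42, 46, 42, 40, 36, 39, 37, 53, 132, 231, 235, 194, 168]
236 [109, 112, 109, 110, 108, 111, 107, 110, 107, 111, 109, 124, 169, 182, 174, 143, 99, 81, 77, 74, 69, 65, 55, 48, 81, 73, 67, 125, 159, 235, 239, 189, 227, 162, 73, 40, 34, 34, 37, 37, 38, 35, 34, 35, 34, 36, 39, 39, 41, 39, 54, 103, 112, 79, 51, 46, 44, 42, 40, 43, 46, 51, 54, 54, 59, 60, 60, 62, 64, 66, 66, 69, 71, 72, 72, 71, 70, 68, 66, 63, 62, 60, 57, 53, 52, 44, 42, 45, 41, 40, 38, 38, 39, 37, 35, 36, 38, 38, 63, 152, 235, 237, 207, 175]
4.93279293179512
```

>>> servo_tool:
  plan:
    - [0, 0, 0, 0, 0, 0, 47]
    - [0, 0, 0, 0, 0, 0, 47]
    - [0, 0, 0, 0, 0, 0, 47]

```text
time: 27.08
tool_pos: [0.5106, 0.1993, 0.152]
ee_rot: [3.132, -0.002, -0.006]
wrist_force: [-1.5, -9.6, 8.9]
width: 0.0471
finger_force: 4.9
```

>>> servo_tool:
  plan:
    - [0, 0, 0, 0, 0, 0, 44]
    - [0, 0, 0, 0, 0, 0, 44]
    - [0, 0, 0, 0, 0, 0, 44]

```text
time: 27.33
tool_pos: [0.5106, 0.1992, 0.152]
ee_rot: [3.131, -0.002, -0.006]
wrist_force: [-1.3, -9.5, 7.5]
width: 0.0442
finger_force: 5.0
```

>>> servo_tool:
  plan:
    - [0, 0, 0, 0, 0, 0, 41]
    - [0, 0, 0, 0, 0, 0, 41]
    - [0, 0, 0, 0, 0, 0, 41]

```text
time: 27.58
tool_pos: [0.5106, 0.1993, 0.152]
ee_rot: [3.132, -0.002, -0.006]
wrist_force: [-0.6, -8.7, 9.1]
width: 0.0412
finger_force: 6.0
```

>>> servo_tool:
  plan:
    - [0, 0, 0, 0, 0, 0, 38]
    - [0, 0, 0, 0, 0, 0, 38]
    - [0, 0, 0, 0, 0, 0, 38]

```text
time: 27.83
tool_pos: [0.5106, 0.2007, 0.152]
ee_rot: [3.135, -0.003, -0.005]
wrist_force: [-0.5, -6.4, 7.7]
width: 0.0382
finger_force: 8.9
```

```bash
python3 - <<'E'
from h import *
prof(); print(robot.get_obs()["finger_force"])
E
```

```text
229 [220, 178, 146, 141, 141, 141, 142, 143, 167, 235, 242, 243, 243, 242, 243, 242, 242, 243, 242, 242, 224, 187, 172, 167, 139, 111, 95, 92, 138, 210, 221, 171, 164, 204, 156, 158, 105, 65, 51, 50, 46, 47, 47, 47, 47, 47, 48, 85, 150, 125, 87, 81, 103, 108, 100, 67, 47, 43, 40, 37, 41, 43, 44, 45, 45, 46, 51, 55, 57, 59, 61, 62, 64, 72, 72, 71, 73, 75, 74, 74, 84, 86, 73, 68, 65, 61, 59, 53, 53, 51, 49, 47, 45, 44, 43, 40, 38, 42, 94, 206, 237, 235, 185, 168]
232 [141, 141, 141, 141, 142, 140, 141, 140, 140, 141, 166, 234, 242, 242, 242, 242, 242, 231, 223, 218, 145, 74, 50, 46, 39, 53, 74, 69, 82, 128, 151, 137, 136, 193, 128, 57, 41, 33, 41, 40, 34, 38, 39, 41, 40, 40, 38, 36, 37, 37, 54, 105, 114, 97, 59, 40, 39, 39, 37, 37, 39, 44, 49, 49, 51, 54, 56, 59, 60, 62, 63, 66, 69, 71, 71, 72, 74, 74, 72, 72, 68, 65, 64, 61, 58, 55, 49, 50, 47, 45, 42, 43, 42, 42, 39, 42, 40, 40, 36, 66, 158, 225, 191, 168]
236 [108, 112, 109, 111, 107, 109, 107, 113, 108, 111, 113, 158, 194, 202, 202, 203, 194, 128, 88, 79, 75, 73, 70, 64, 50, 50, 75, 66, 74, 126, 145, 174, 146, 207, 136, 60, 37, 34, 39, 36, 36, 36, 37, 36, 36, 36, 37, 40, 38, 39, 40, 65, 103, 99, 61, 47, 42, 41, 43, 43, 42, 49, 53, 57, 59, 62, 61, 63, 65, 66, 67, 69, 72, 72, 72, 69, 70, 68, 66, 65, 62, 59, 58, 53, 49, 43, 40, 42, 43, 41, 40, 37, 40, 38, 39, 37, 35, 38, 40, 101, 218, 234, 207, 175]
8.872139230370522
```

>>> servo_tool:
  plan:
    - [0, 0, 0, 0, 0, 0, 37]
    - [0, 0, 0, 0, 0, 0, 36]
    - [0, 0, 0, 0, 0, 0, 36]
    - [0, 0, 0, 0, 0, 0, 36]

```text
time: 28.22
tool_pos: [0.5106, 0.2013, 0.1519]
ee_rot: [3.136, -0.003, -0.005]
wrist_force: [-1.2, -5.6, 8.1]
width: 0.0368
finger_force: 30.0
```

>>> servo_tool:
  plan:
    - [0, 0, 0, 0, 0, 0, 92]
    - [0, 0, 0, 0, 0, 0, 92]
    - [0, 0, 0, 0, 0, 0, 92]
    - [0, 0, 0, 0, 0, 0, 92]
    - [0, 0, 0, 0, 0, 0, 92]
    - [0, 0, 0, 0, 0, 0, 92]
    - [0, 0, 0, 0, 0, 0, 92]
    - [0, 0, 0, 0, 0, 0, 92]
    - [0, 0, 0, 0, 0, 0, 92]
    - [0, 0, 0, 0, 0, 0, 92]
    - [0, 0, 0, 0, 0, 0, 92]

```text
time: 29.13
tool_pos: [0.5096, 0.2035, 0.1496]
ee_rot: [3.14, 0.001, -0.003]
wrist_force: [-0.2, 0.7, 0.7]
width: 0.0923
finger_force: 0.0
```

```bash
python3 - <<'E'
from h import *
prof()
E
```

```text
229 [177, 146, 141, 141, 140, 140, 141, 142, 166, 235, 242, 242, 242, 242, 242, 242, 242, 242, 242, 235, 197, 172, 170, 166, 125, 103, 90, 105, 200, 222, 222, 170, 155, 204, 156, 157, 105, 64, 54, 51, 47, 47, 47, 46, 46, 45, 48, 85, 150, 124, 85, 80, 104, 108, 100, 68, 44, 43, 41, 40, 39, 44, 44, 44, 44, 47, 51, 56, 56, 57, 61, 61, 63, 71, 70, 71, 73, 75, 74, 75, 84, 87, 74, 65, 64, 62, 58, 52, 54, 51, 48, 48, 46, 44, 43, 41, 39, 41, 94, 206, 237, 234, 185, 167]
232 [142, 141, 141, 141, 141, 141, 140, 141, 141, 142, 168, 236, 242, 242, 242, 242, 241, 230, 221, 193, 113, 57, 48, 43, 44, 82, 75, 65, 109, 136, 152, 138, 133, 193, 129, 59, 39, 36, 39, 38, 36, 37, 41, 40, 37, 38, 39, 37, 34, 37, 53, 105, 112, 98, 59, 39, 38, 39, 40, 40, 38, 42, 47, 52, 50, 52, 56, 59, 60, 63, 63, 66, 68, 71, 71, 73, 73, 72, 71, 70, 68, 66, 63, 61, 58, 55, 48, 50, 48, 46, 41, 41, 40, 42, 39, 44, 40, 39, 37, 66, 158, 224, 190, 168]
236 [111, 111, 110, 108, 110, 108, 111, 109, 111, 108, 118, 170, 206, 195, 197, 186, 164, 108, 82, 76, 74, 71, 67, 62, 47, 81, 76, 64, 103, 154, 231, 209, 153, 213, 140, 59, 38, 33, 39, 38, 37, 35, 34, 34, 36, 35, 35, 38, 40, 42, 41, 64, 103, 99, 61, 49, 41, 40, 43, 42, 43, 48, 53, 56, 60, 61, 60, 63, 66, 66, 66, 67, 71, 71, 71, 69, 68, 67, 65, 64, 62, 59, 58, 55, 49, 44, 40, 42, 43, 42, 39, 39, 33, 37, 37, 37, 38, 38, 40, 100, 218, 234, 206, 175]
```

>>> servo_tool:
  plan:
    - [0, 0, 0, 0, 0, 0, 76]
    - [0, 0, 0, 0, 0, 0, 76]
    - [0, 0, 0, 0, 0, 0, 76]
    - [0, 0, 0, 0, 0, 0, 76]

```text
time: 29.52
tool_pos: [0.5101, 0.2017, 0.1504]
ee_rot: [3.136, -0.001, -0.004]
wrist_force: [-0.5, -5.6, 3.2]
width: 0.0765
finger_force: 2.8
```

>>> servo_tool:
  plan:
    - [0, 0, 0, 0, 0, 0, 70]
    - [0, 0, 0, 0, 0, 0, 70]
    - [0, 0, 0, 0, 0, 0, 70]

```text
time: 29.77
tool_pos: [0.5101, 0.1997, 0.1505]
ee_rot: [3.132, -0.0, -0.005]
wrist_force: [-1.5, -10.8, 5.5]
width: 0.0705
finger_force: 5.0
```

>>> servo_tool:
  plan:
    - [0, 0, 0, 0, 0, 0, 66]
    - [0, 0, 0, 0, 0, 0, 66]
    - [0, 0, 0, 0, 0, 0, 66]

```text
time: 30.02
tool_pos: [0.5101, 0.1985, 0.1506]
ee_rot: [3.13, -0.0, -0.006]
wrist_force: [-1.9, -12.1, 5.7]
width: 0.0661
finger_force: 6.4
```

```bash
python3 - <<'E'
from h import *
prof()
E
```

```text
229 [219, 176, 146, 142, 141, 141, 141, 140, 150, 213, 238, 242, 242, 242, 242, 242, 243, 242, 242, 241, 206, 175, 170, 168, 141, 112, 93, 104, 194, 220, 221, 171, 155, 203, 156, 158, 106, 64, 53, 51, 47, 46, 48, 47, 46, 48, 48, 86, 150, 125, 86, 81, 103, 108, 100, 67, 44, 42, 41, 37, 40, 42, 44, 45, 46, 49, 49, 55, 57, 58, 60, 61, 65, 70, 71, 72, 72, 76, 75, 74, 85, 87, 74, 66, 64, 60, 57, 53, 53, 52, 49, 49, 47, 45, 43, 41, 39, 43, 93, 206, 237, 234, 186, 167]
232 [142, 141, 141, 142, 140, 141, 141, 140, 140, 140, 159, 234, 242, 242, 242, 242, 241, 230, 223, 218, 132, 62, 51, 44, 43, 78, 77, 65, 100, 135, 151, 137, 133, 193, 128, 57, 40, 34, 42, 39, 36, 36, 41, 40, 40, 39, 37, 36, 34, 38, 55, 106, 112, 97, 59, 40, 38, 40, 40, 38, 40, 43, 50, 50, 50, 53, 55, 58, 61, 63, 63, 66, 69, 71, 72, 74, 74, 73, 72, 71, 68, 66, 64, 62, 59, 55, 50, 49, 48, 46, 45, 43, 41, 42, 40, 42, 40, 39, 39, 66, 158, 224, 191, 169]
236 [107, 111, 108, 111, 109, 111, 110, 109, 108, 109, 116, 152, 201, 193, 179, 186, 200, 126, 82, 77, 75, 73, 66, 63, 50, 72, 76, 62, 86, 150, 231, 208, 153, 212, 139, 60, 38, 31, 38, 34, 36, 38, 35, 33, 35, 33, 36, 39, 38, 39, 41, 64, 102, 97, 62, 48, 41, 41, 42, 43, 44, 47, 52, 56, 60, 61, 61, 64, 66, 66, 67, 67, 71, 72, 72, 72, 70, 67, 67, 64, 62, 58, 58, 55, 48, 44, 41, 42, 43, 41, 40, 37, 36, 38, 38, 37, 37, 37, 42, 101, 217, 234, 207, 175]
```

>>> servo_tool:
  plan:
    - [0, 0, 0, 0, 0, 0, 62]
    - [0, 0, 0, 0, 0, 0, 62]
    - [0, 0, 0, 0, 0, 0, 62]

```text
time: 30.32
tool_pos: [0.5101, 0.1978, 0.1508]
ee_rot: [3.128, -0.0, -0.007]
wrist_force: [-2.2, -14.2, 6.1]
width: 0.0624
finger_force: 7.1
```

>>> servo_tool:
  plan:
    - [0, 0, 0, 0, 0, 0, 58]
    - [0, 0, 0, 0, 0, 0, 58]
    - [0, 0, 0, 0, 0, 0, 58]

```text
time: 30.57
tool_pos: [0.5102, 0.1973, 0.1511]
ee_rot: [3.127, -0.0, -0.007]
wrist_force: [-2.0, -15.4, 7.9]
width: 0.0585
finger_force: 7.7
```

```bash
python3 - <<'E'
from h import *
prof()
E
```

```text
229 [219, 177, 146, 141, 141, 140, 141, 141, 151, 214, 239, 242, 243, 242, 242, 242, 242, 242, 242, 242, 234, 197, 174, 170, 166, 117, 101, 95, 133, 205, 218, 168, 155, 204, 156, 158, 105, 65, 48, 50, 47, 46, 47, 46, 47, 47, 49, 84, 143, 123, 87, 76, 101, 109, 100, 68, 45, 40, 41, 39, 39, 45, 45, 45, 45, 47, 50, 54, 56, 59, 62, 63, 64, 70, 72, 72, 73, 73, 74, 75, 85, 87, 74, 67, 63, 61, 56, 54, 53, 50, 48, 47, 47, 45, 43, 39, 38, 42, 94, 206, 236, 234, 186, 167]
232 [143, 141, 141, 141, 141, 141, 141, 141, 140, 140, 150, 214, 240, 242, 243, 242, 242, 241, 230, 221, 190, 111, 58, 48, 41, 42, 81, 74, 63, 115, 147, 140, 134, 193, 129, 58, 40, 33, 36, 37, 37, 35, 40, 41, 38, 40, 40, 38, 37, 37, 53, 105, 113, 97, 61, 40, 38, 39, 36, 39, 40, 44, 49, 48, 51, 53, 53, 59, 60, 62, 65, 66, 68, 71, 71, 73, 74, 74, 72, 70, 67, 65, 64, 62, 58, 54, 49, 48, 49, 47, 44, 43, 43, 43, 42, 41, 40, 39, 38, 66, 157, 224, 190, 169]
236 [111, 109, 110, 112, 109, 111, 108, 110, 108, 111, 109, 124, 170, 189, 191, 208, 190, 152, 102, 79, 75, 73, 71, 67, 56, 47, 81, 76, 68, 124, 144, 171, 148, 213, 140, 61, 38, 33, 38, 38, 37, 34, 35, 34, 35, 32, 35, 38, 39, 41, 41, 63, 103, 100, 60, 48, 44, 41, 42, 44, 45, 48, 53, 56, 60, 59, 61, 64, 64, 65, 66, 69, 70, 71, 70, 70, 69, 67, 65, 63, 61, 60, 57, 55, 49, 43, 41, 41, 43, 42, 39, 38, 37, 38, 36, 38, 38, 39, 41, 101, 218, 234, 206, 175]
```

>>> servo_tool:
  plan:
    - [0, 0, 0, 0, 0, 0, 54.5]
    - [0, 0, 0, 0, 0, 0, 54.5]
    - [0, 0, 0, 0, 0, 0, 54.5]
    - [0, 0, 0, 0, 0, 0, 54.5]
    - [0, 0, 0, 0, 0, 0, 54.5]
    - [0, 0, 0, 0, 0, 0, 54.5]

```text
time: 31.12
tool_pos: [0.5101, 0.1969, 0.1513]
ee_rot: [3.127, -0.0, -0.007]
wrist_force: [-3.1, -16.3, 9.6]
width: 0.0548
finger_force: 8.2
```

```bash
python3 - <<'E'
from h import *
prof(); 
robot.snapshot("scene")
for t in("tall_jar","jar_a"): print(t,[(np.round(x["extent"],1).tolist(),round(x["conf"],2)) for x in robot.find_in(t,"scene")])
E
```

```text
229 [220, 177, 147, 142, 141, 140, 142, 141, 151, 210, 224, 240, 242, 243, 242, 242, 242, 242, 243, 242, 241, 205, 174, 171, 168, 141, 112, 93, 104, 194, 217, 169, 153, 204, 157, 159, 105, 63, 49, 49, 46, 47, 46, 47, 45, 46, 48, 84, 144, 122, 86, 80, 102, 108, 100, 67, 44, 44, 40, 39, 40, 44, 46, 43, 47, 48, 50, 55, 57, 60, 62, 62, 64, 70, 71, 72, 74, 74, 74, 75, 85, 86, 75, 65, 63, 61, 57, 52, 53, 51, 48, 49, 47, 44, 44, 41, 40, 40, 93, 206, 237, 234, 185, 167]
232 [141, 142, 141, 140, 141, 141, 141, 141, 140, 141, 152, 213, 240, 242, 242, 242, 242, 242, 230, 223, 217, 133, 61, 47, 43, 40, 78, 76, 64, 99, 146, 140, 132, 194, 129, 60, 39, 33, 36, 36, 37, 37, 39, 38, 40, 38, 40, 37, 36, 37, 53, 105, 113, 98, 59, 41, 40, 37, 37, 39, 40, 42, 48, 50, 49, 51, 56, 60, 61, 66, 64, 65, 69, 69, 71, 73, 74, 73, 72, 70, 69, 66, 63, 60, 58, 54, 48, 49, 48, 45, 44, 42, 40, 43, 41, 43, 39, 39, 41, 66, 157, 224, 191, 169]
236 [113, 109, 111, 108, 111, 111, 110, 109, 110, 111, 110, 123, 174, 206, 195, 197, 190, 189, 119, 81, 78, 73, 71, 67, 61, 48, 72, 77, 66, 87, 127, 125, 130, 213, 141, 61, 38, 34, 36, 36, 35, 37, 33, 35, 37, 35, 36, 39, 38, 40, 41, 64, 102, 99, 62, 48, 42, 41, 43, 41, 45, 47, 54, 57, 57, 60, 61, 64, 65, 66, 65, 70, 71, 71, 71, 70, 69, 68, 66, 61, 61, 59, 58, 56, 48, 45, 39, 42, 42, 41, 39, 39, 36, 35, 36, 34, 39, 38, 42, 101, 218, 234, 207, 176]
tall_jar [([321.8, 261.4, 28.9, 60.7], 0.69), ([355.4, 289.2, 30.0, 48.0], 0.34)]
jar_a [([377.3, 335.5, 36.6, 56.8], 0.96), ([353.6, 286.6, 31.5, 49.3], 0.91), ([341.6, 278.4, 29.4, 51.2], 0.87), ([411.9, 318.1, 29.9, 62.1], 0.66), ([306.4, 258.9, 22.3, 48.5], 0.63)]
```

```bash
python3 -c "
from bench import robot
print(robot.close_job())"
```

```text
the job is handed in; nothing more can be done
None
```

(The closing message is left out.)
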